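# Clear the specimen carousel

## Robot

A 6-joint arm with a two-finger parallel gripper is mounted at the origin on the work surface. World frame = base frame: x ahead of the robot, y to its left, z up, the work surface at z = 0. Lengths are in m, angles in rad, forces in N, time in s.
With the tool pointing down it reaches from about 0.325 to 0.775 m from the base axis. Payload 5.5 kg.
Tool frame: the origin (TCP) lies midway between the tips of the shut fingers; the grasp point (between the pads) lies 19 mm behind it (robot.grip_depth is the distance from the TCP to the grasp point, in m); z points along the fingers, y is the line along which they close (so a half turn about z gives the same grasp; the last joint's range is limited). The gripper opens to 88 mm and grips with 3 to 60 N. Pads are 20 mm wide; open, the fingers measure 115 mm over their backs; the gripper's body (75 mm by 178 mm) begins 61 mm behind the grasp point.
Start: joints at [1.125, 0.091, 1.231, -0, 1.82, -0.057], TCP at [0.227, 0.555, 0.223] pointing down, gripper open.
Joint ranges: [-2.87, 2.87], [-0.86, 2.18], [0.17, 2.46], [-1.51, 4.65], [0.06, 2.69], [-2.65, 2.65]. Speed limits (rad/s): [2.57, 2.57, 3.01, 3.14, 3.14, 3.14].

## Interface

Orientations are given as a 3x3 rotation matrix whose columns are the frame's x, y, z axes.
In Python, from bench import robot gives the robot as it stands.
- The arm moves only by the tool move_arm, never from a script. Its argument "motion" is one flat list of numbers, 7 for each row, row after row: the turn, a rotation vector about the tool's x, y, z in rad, then the shift along the tool's x, y, z in mm, then the finger opening in mm, from 0 to 87.8. In form: [wx, wy, wz, tx, ty, tz, claw, wx, wy, wz, tx, ty, tz, claw, ...]. A call has 1 to 10 rows; each row shifts and turns the commanded pose from where the row before left it, along the tool's axes as they then stand; what a row does not reach is not made up. A row lasts 1/12 s, in which the tool goes at most 41.7 mm and 7.16 degrees, less where a joint would pass 70% of its speed; a pose out of reach is approached as far as the arm can. A call with a gripper value outside its range is refused whole. The fingers move at their own pace and stop on an object; "squeeze" is the grip in N (left out, the last holds). Time passes only in rows, so rows that do not move let the fingers close. It gives the time, the measured TCP pose, the force, the opening and the grip force at its end, in the units of the state.
- robot.sense(): the state, without advancing time (a new reading comes with each control period).
- robot.read_camera(name): name is "scene" or "top" or "wrist"; returns the picture (420x560x3 uint8, blue, green, red); there is no depth.
- robot.camera_params(name): a dict with "K" (3x3 intrinsics, pixels), "k1" (the pictures are not rectified: a ray, as slopes to the right and down, at radius r is drawn at 1 + k1 r^2 times it, then the intrinsics apply), "world_from_camera" (4x4, takes a point from camera to world coordinates); the wrist camera has in their place "T_tool_cam" (4x4, takes a point from camera to tool coordinates, whose origin is the TCP and whose axes are the flange's). Camera axes: x right, y down, z forward; pixel columns grow to the right and rows downward; lengths in m; the calibration is good to about 2 mm. A picture is of the moment at which its call begins: read the wrist's pose just before it. camera_params takes no time and is no camera call.
- robot.close_job(): hands the job in; it is judged then, once.
The state is a dict: "clock": time; "qpos": joint angles; "joint_velocities": joint speeds; "tau": joint torques, N m; "position": TCP position; "tcp_rot": TCP orientation; "ft_force": force on the tool from outside, world axes, zero at the start; "wrist_torque": the same for the moment, N m; "finger_gap": finger opening in m; "grasp_force": force on a finger pad.
Only numpy, scipy, OpenCV 4.12 (cv2) and the standard library are available. Lean on these libraries where they do the work, as an engineer would, in place of code of your own. Each camera call takes 0.05 s, during which the arm holds its last target. There are 200 camera calls.

## Task

Put the specimen bottles away: slide the carousel's window open, lift every bottle off the free-turning turntable and stand it upright in the steel tray, and set the fallen bottle from the bench upright in the tray with them. When all are standing in the tray, slide the window fully shut; leave the mouse, the Petri dish and the beaker where they are.

Things in the scene. Friction and masses are not known exactly. Their poses are not given: they have to be found in the camera images.
- bottle_1: square off-white specimen bottle with a red round screw cap, 70 g: body 30 x 30 mm and 52 mm high, cap 24 mm across from 58 to 72 mm height. Origin: centre of its underside; z runs from base to cap, x and y are square to its flat sides. If present, it starts standing on the turntable inside the carousel box; absent in some starts.
- bottle_2: square off-white specimen bottle with a yellow round screw cap, 70 g: body 30 x 30 mm and 52 mm high, cap 24 mm across from 58 to 72 mm height. Origin: centre of its underside; z runs from base to cap, x and y are square to its flat sides. If present, it starts standing on the turntable inside the carousel box; absent in some starts.
- bottle_3: square off-white specimen bottle with a green round screw cap, 70 g: body 30 x 30 mm and 52 mm high, cap 24 mm across from 58 to 72 mm height. Origin: centre of its underside; z runs from base to cap, x and y are square to its flat sides. If present, it starts standing on the turntable inside the carousel box; absent in some starts.
- bottle_4: square off-white specimen bottle with an orange round screw cap, 70 g: body 30 x 30 mm and 52 mm high, cap 24 mm across from 58 to 72 mm height. Origin: centre of its underside; z runs from base to cap, x and y are square to its flat sides. If present, it starts standing on the turntable inside the carousel box; absent in some starts.
- fallen_bottle: square off-white specimen bottle with a blue round screw cap, 70 g: body 30 x 30 mm and 52 mm high, cap 24 mm across from 58 to 72 mm height. Origin: centre of its underside; z runs from base to cap, x and y are square to its flat sides. It starts lying on one flat side on the bench in front of the tray (its centre line 15 mm above the bench).
- tray: shallow stainless-steel tray, loose on the bench, 170 (x) x 200 (y) x 16 mm high, walls and floor 5 mm thick. Origin: centre of its underside; z up. Takes all the bottles standing.
- carousel: fixed specimen carousel: a clear-walled square dust box, outside 260 x 260 mm, walls 5 mm thick and 108 mm high, open at the top under a sliding window. Origin: centre of its underside. Two aluminium rails run along its x = -140 and +140 mm edges (top 118 mm above the bench) and carry on to its y = -390 mm on posts; the window slides over them towards its -y.
- disc_center (a point): centre of the top face of the turntable inside the box, 28 mm above the bench: a black disc of 220 mm diameter with white ticks that turns freely about the vertical, with no brake; round it the box floor is 10 mm lower.
- window (a joint): the box's clear sliding roof window, 262 x 262 mm, 5 mm thick, top 114 mm above the bench: 0 m = shut (it starts shut or up to 40 mm ajar), grows as it slides towards the carousel's -y, 0.25 m = fully open (end stop). Friction about 1.2 N; it stays where left.
- window_handle (a point): centre of the top of the window's blue handle, a fin 70 mm along the carousel's x, 14 mm thick along its y, standing 42 mm above the glass; this point is 156 mm above the bench. It moves with the window and lies at the carousel's x = 0, y = 60 mm when shut.
- mouse: bystander: beige computer mouse, 100 x 58 x 32 mm, on the bench; origin at the centre of its underside.
- petri_dish: bystander: closed Petri dish, 90 mm across, 15 mm high; origin at the centre of its underside.
- beaker: bystander: small glass beaker, 60 mm across the rim, 80 mm high; origin at the centre of its underside.
Things that resemble listed ones, but are neither listed nor needed, are in the scene too. Leave any purple look-alike of the fallen_bottle alone.

How it is judged:
By the outcome, as a careful person would: the job done as asked, in the order asked, and still so for the second after the job is handed in, with the robot touching nothing.
Of bottle_1, bottle_2, bottle_3, bottle_4 only 2 to 3 are there at a start; the rules pass over those that are not, and their reading is None.
At some moment in a run one of fallen_bottle may be knocked a few centimetres aside while the robot is not near it.
Once in a run the grip may slacken for a moment while it holds something.
It also fails if it takes over 210 s, if anything falls off the work surface, if the arm or the gripper's body presses on something with over 40 N, if the wrist force passes 120 N, or if a joint passes its speed limit or range.

## Working session

There is one attempt and no reset: what is moved stays moved. The work goes in short steps, Python scripts to look and compute and a tool call to move; the robot and the scene stay as the last step left them, time stands still between calls to the robot, and variables do not carry over. Pictures are saved under pics/ and viewed, at most 14 in all, crops included, and the job is handed in when it is done.

Besides the shell and the picture viewer there is one more tool, called after ">>>" as name(argument=value, ...), one argument or row to a line, values as JSON. move_arm: Moves the arm, as the interface text tells. Its arguments: {"type":"object","properties":{"motion":{"type":"array"},"squeeze":{"type":"number"}},"required":["motion"]}

```bash
mkdir -p pics; cat > h.py <<'E'
import numpy as np, cv2
from bench import robot
def snap(n,f):
    s=robot.sense(); im=robot.read_camera(n); cv2.imwrite(f'pics/{f}.png',im); return s,im
def crop(im,f,x0,y0,x1,y1,s):
    cv2.imwrite(f'pics/{f}.png',cv2.resize(im[y0:y1,x0:x1],None,fx=s,fy=s,interpolation=cv2.INTER_CUBIC))
def cam(n,s=None):
    p=robot.camera_params(n)
    if n=='wrist':
        T=np.eye(4);T[:3,:3]=s['tcp_rot'];T[:3,3]=s['position'];W=T@np.array(p['T_tool_cam'])
    else: W=np.array(p['world_from_camera'])
    return np.array(p['K']),p['k1'],W
def ray(c,u,v):
    K,k,W=c; d=np.array([(u-K[0,2])/K[0,0],(v-K[1,2])/K[1,1]]);x=d.copy()
    for _ in range(20): x=d/(1+k*(x@x))
    return W[:3,3],W[:3,:3]@np.array([x[0],x[1],1])
def onz(c,u,v,z):
    o,d=ray(c,u,v); return o+d*(z-o[2])/d[2]
def tri(*cs):
    A=np.zeros((3,3));b=np.zeros(3);L=[]
    for c,u,v in cs:
        o,d=ray(c,u,v);d=d/np.linalg.norm(d);P=np.eye(3)-np.outer(d,d);A+=P;b+=P@o;L.append((o,P))
    x=np.linalg.solve(A,b); return x,[np.linalg.norm(P@(x-o)) for o,P in L]
def proj(c,X):
    K,k,W=c; p=W[:3,:3].T@(np.array(X)-W[:3,3]);x=p[:2]/p[2];x=x*(1+k*(x@x));return K[:2,:2]@x+K[:2,2]
E
python3 - <<'E'
from h import *
np.set_printoptions(precision=4,suppress=True)
s,a=snap('scene','s0');_,b=snap('top','t0');s2,w=snap('wrist','w0')
print(s)
for n in('scene','top','wrist'):print(n,cam(n,s2))
cv2.imwrite('pics/top0.png',cv2.resize(b,(800,600),interpolation=cv2.INTER_CUBIC))
cv2.imwrite('pics/sc0.png',cv2.resize(a,(800,600),interpolation=cv2.INTER_CUBIC))
E
```

```text
{'clock': 0.0, 'qpos': array([ 1.1253,  0.0919,  1.2319,  0.    ,  1.8198, -0.0567]), 'joint_velocities': array([ 0.0006, -0.0001, -0.0021, -0.0005, -0.0001, -0.0008]), 'tau': array([  0.0016, -44.6435, -40.6454,   0.0701,   0.0288,  -0.0001]), 'position': array([0.2273, 0.555 , 0.2215]), 'tcp_rot': array([[-0.9254,  0.3791, -0.0009],
       [ 0.3791,  0.9254, -0.0017],
       [ 0.0001, -0.0019, -1.    ]]), 'ft_force': array([-0.1602,  0.4964, -0.5548]), 'wrist_torque': array([-0.0078, -0.0079,  0.0092]), 'grasp_force': 0.0, 'finger_gap': 0.08796032196378095}
scene (array([[488.3075,   0.    , 273.3016],
       [  0.    , 488.3075, 217.788 ],
       [  0.    ,   0.    ,   1.    ]]), -0.03229683822321506, array([[ 0.123 ,  0.6842, -0.7188,  1.5236],
       [ 0.9923, -0.0934,  0.0809, -0.0427],
       [-0.0118, -0.7232, -0.6905,  1.0672],
       [ 0.    ,  0.    ,  0.    ,  1.    ]]))
top (array([[389.491 ,   0.    , 280.95  ],
       [  0.    , 389.491 , 207.7946],
       [  0.    ,   0.    ,   1.    ]]), 0.031245210238989823, array([[-0.0196, -0.9958,  0.0898,  0.4745],
       [-0.9998,  0.0194, -0.0032,  0.0626],
       [ 0.0014, -0.0898, -0.996 ,  1.0256],
       [ 0.    ,  0.    ,  0.    ,  1.    ]]))
wrist (array([[306.2579,   0.    , 281.5379],
       [  0.    , 306.2579, 205.4372],
       [  0.    ,   0.    ,   1.    ]]), 0.010449456231408645, array([[ 0.379 ,  0.8838,  0.2743,  0.1523],
       [ 0.9254, -0.3616, -0.1136,  0.586 ],
       [-0.0012,  0.2968, -0.9549,  0.382 ],
       [ 0.    ,  0.    ,  0.    ,  1.    ]]))
```

View pics/top0.png

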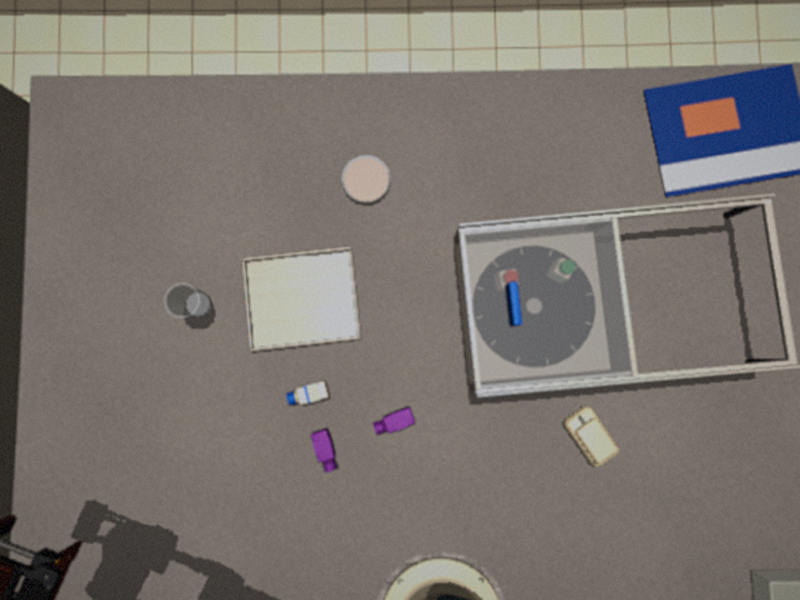

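View pics/sc0.png

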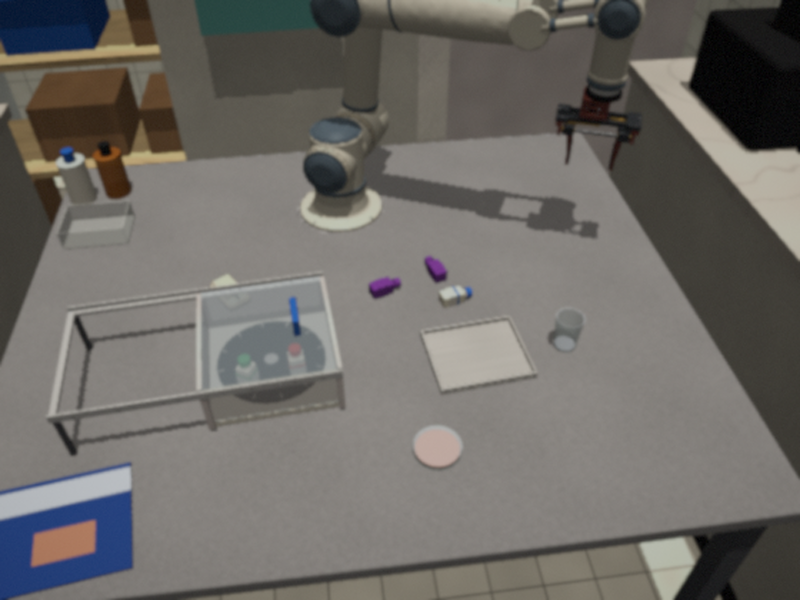

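The top view (800x600) shows the handle at (514,303), a red cap at (509,275), a green cap at (566,267), the tray centred at about (301,299), and the fallen bottle with its blue cap at (307,394). Two purple look-alikes lie at (324,450) and (395,421). In the scene view the red cap is at (295,350), the green cap at (244,360), the handle top at about (295,300) and the fallen bottle at (456,295).

```bash
python3 - <<'E'
from h import *
np.set_printoptions(precision=4,suppress=True)
a=cv2.imread('pics/s0.png');b=cv2.imread('pics/t0.png')
A=cv2.resize(a[170:300,30:400],None,fx=2.1,fy=2.1,interpolation=cv2.INTER_CUBIC)
B=cv2.resize(b[140:290,160:560],None,fx=2,fy=2,interpolation=cv2.INTER_CUBIC)
A=A[:,:800];C=np.zeros((A.shape[0]+B.shape[0],800,3),np.uint8);C[:A.shape[0],:A.shape[1]]=A;C[A.shape[0]:,:B.shape[1]]=B;cv2.imwrite('pics/c0.png',C);print(A.shape,B.shape)
t=cam('top');s=cam('scene')
f=.7
for n,p,q in[('handle',(514,303),(294,299)),('red',(510,273),(295,349)),('green',(567,266),(244,358)),('fallen',(308,394),(456,294))]:
    print(n,*tri((t,p[0]*f,p[1]*f),(s,q[0]*f,q[1]*f)))
print('tray',[onz(t,u*f,v*f,.016)[:2] for u,v in((244,258),(350,248),(359,340),(251,352))])
print('rail ends at .118',[onz(t,u*f,v*f,.118)[:2] for u,v in((460,226),(772,197),(797,361),(477,393))])
E
```

```text
(273, 777, 3) (300, 800, 3)
handle [ 0.5382 -0.1137  0.1756] [np.float64(0.0012814177153048644), np.float64(0.0012814177153048169)]
red [ 0.5947 -0.123   0.0989] [np.float64(0.0003783529483125183), np.float64(0.0003783529483125249)]
green [ 0.6047 -0.2192  0.0983] [np.float64(0.00010840969315475465), np.float64(0.00010840969315482839)]
fallen [0.3944 0.2312 0.0161] [np.float64(0.0013363969055591911), np.float64(0.0013363969055591408)]
tray [array([0.6424, 0.3455]), array([0.6574, 0.1518]), array([0.4887, 0.1375]), array([0.4711, 0.332 ])]
rail ends at .118 [array([ 0.6722, -0.0397]), array([ 0.7091, -0.5521]), array([ 0.4412, -0.5703]), array([ 0.3985, -0.0591])]
```

View pics/c0.png

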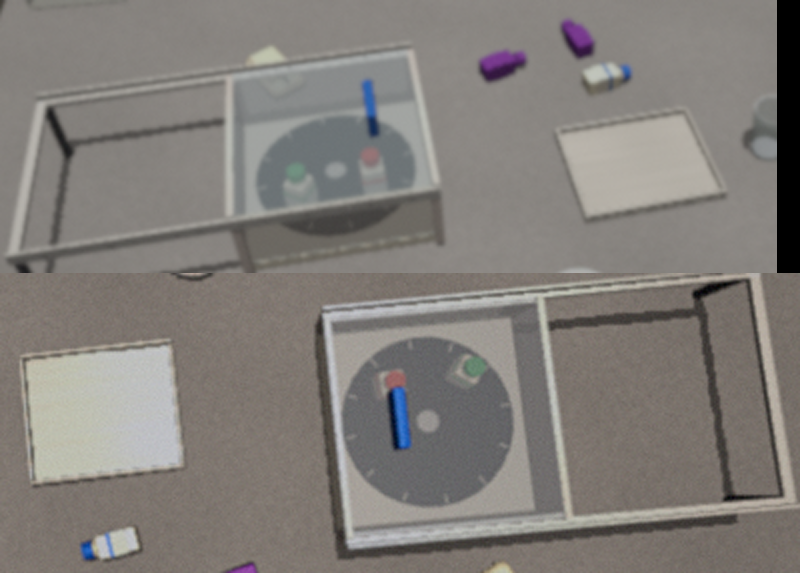

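The crop shows two capped bottles inside, red and green, with nothing else on the disc. The window looks nearly shut. The fallen bottle is the white body with the blue cap, lower left in the top half-crop at about (110,543).

```bash
cat >> h.py <<'E'
from scipy.spatial.transform import Rotation as Ro
np.set_printoptions(precision=4,suppress=True)
def down(yaw): # tool y axis at world angle yaw (deg), pointing down
    a=np.radians(yaw);y=np.array([np.cos(a),np.sin(a),0]);z=np.array([0,0,-1.]);return np.c_[np.cross(y,z),y,z]
def plan(P,R,s=None):
    s=s or robot.sense();R0=np.array(s['tcp_rot'])
    print('turn',Ro.from_matrix(R0.T@R).as_rotvec(),'shift after turn mm',R.T@(np.array(P)-s['position'])*1e3)
E
python3 - <<'E'
from h import *
t=cam('top');s=cam('scene')
print('disc',onz(t,374,214,.028),onz(s,30+336/2.1,170+170/2.1,.028))
print('handle',onz(t,360.5,213,.156))
# scene crop scale 2.1
for n,p,q in[('hend_far',(397,390),(374,135-8)),('hend_near',(406,447),(367,83))]:
    print(n,*tri((t,160+p[0]/2,140+(p[1]-273)/2),(s,30+q[0]/2.1,170+q[1]/2.1)))
plan([.540,-.118,.20],down(94.3))
plan([.540,-.118,.125],down(94.3))
E
```

```text
disc [ 0.5439 -0.1789  0.028 ] [ 0.5469 -0.1765  0.028 ]
handle [ 0.5378 -0.1179  0.156 ]
hend_far [ 0.5735 -0.117   0.1308] [np.float64(0.002693516305474958), np.float64(0.0026935163054749253)]
hend_near [ 0.5069 -0.122   0.1477] [np.float64(0.0019504393372151868), np.float64(0.0019504393372151909)]
turn [-0.0015 -0.0004 -0.4638] shift after turn mm [-261.3243 -694.5755   21.7608]
turn [-0.0015 -0.0004 -0.4638] shift after turn mm [-261.3243 -694.5755   96.7608]
```

>>> move_arm(
  motion=[0,0,-0.116,0,0,0,87.8,0,0,-0.116,0,0,0,87.8,0,0,-0.116,0,0,0,87.8,0,0,-0.116,0,0,0,87.8,0,0,0,-13.8,-36.5,1,87.8,0,0,0,-13.8,-36.5,1,87.8,0,0,0,-13.8,-36.5,1,87.8,0,0,0,-13.8,-36.5,1,87.8,0,0,0,-13.8,-36.5,1,87.8,0,0,0,-13.8,-36.5,1,87.8],
)

```text
clock: 0.98
position: [0.3267, 0.3413, 0.2163]
tcp_rot: [[-0.997, -0.076, -0.0], [-0.076, 0.997, -0.0], [0.0, -0.0, -1.0]]
ft_force: [0.7, 0.1, 0.1]
finger_gap: 0.0872
grasp_force: 0.0
```

>>> move_arm(
  motion=[0,0,0,-13.8,-36.5,1,87.8,0,0,0,-13.8,-36.5,1,87.8,0,0,0,-13.8,-36.5,1,87.8,0,0,0,-13.8,-36.5,1,87.8,0,0,0,-13.8,-36.5,1,87.8,0,0,0,-13.8,-36.5,1,87.8,0,0,0,-13.8,-36.5,1,87.8,0,0,0,-13.8,-36.5,1,87.8,0,0,0,-13.8,-36.5,1,87.8,0,0,0,-13.8,-36.5,1,87.8],
)

```text
clock: 1.82
position: [0.4918, -0.0125, 0.2064]
tcp_rot: [[-0.997, -0.075, -0.0], [-0.075, 0.997, 0.0], [0.0, 0.0, -1.0]]
ft_force: [1.0, 1.0, 0.3]
finger_gap: 0.0877
grasp_force: 0.0
```

>>> move_arm(
  motion=[0,0,0,-13.8,-36.5,1,87.8,0,0,0,-13.8,-36.5,1,87.8,0,0,0,-13.8,-36.5,1,87.8,0,0,0,0,0,0,87.8,0,0,0,0,0,0,87.8],
)

```text
clock: 2.23
position: [0.5409, -0.1182, 0.2021]
tcp_rot: [[-0.997, -0.072, -0.003], [-0.072, 0.997, 0.001], [0.003, 0.001, -1.0]]
ft_force: [-0.4, 0.4, 0.6]
finger_gap: 0.088
grasp_force: 0.0
```

```bash
python3 - <<'E'
from h import *
plan([.540,-.119,.125],down(94.3))
E
```

```text
turn [ 0.0011 -0.0027 -0.0031] shift after turn mm [ 0.9336 -0.7334 77.0905]
```

>>> move_arm(
  motion=[0,0,0,0,0,25,87.8,0,0,0,0,0,25,87.8,0,0,0,0,0,25,87.8,0,0,0,0,0,0,10,0,0,0,0,0,0,10,0,0,0,0,0,0,10,0,0,0,0,0,0,10,0,0,0,0,0,0,10,0,0,0,0,0,0,10],
  squeeze=15,
)

```text
clock: 2.98
position: [0.5417, -0.1167, 0.1303]
tcp_rot: [[-0.997, -0.075, 0.002], [-0.075, 0.997, -0.001], [-0.002, -0.001, -1.0]]
ft_force: [-0.0, 0.1, 0.2]
finger_gap: 0.0514
grasp_force: 0.0
```

>>> move_arm(
  motion=[0,0,0,0,0,0,5,0,0,0,0,0,0,5,0,0,0,0,0,0,5,0,0,0,0,0,0,5,0,0,0,0,0,0,5,0,0,0,0,0,0,5,0,0,0,0,0,0,5,0,0,0,0,0,0,5],
)

```text
clock: 3.65
position: [0.5411, -0.1187, 0.1285]
tcp_rot: [[-0.997, -0.073, 0.0], [-0.073, 0.997, -0.004], [-0.0, -0.004, -1.0]]
ft_force: [1.4, -7.5, -0.9]
finger_gap: 0.0138
grasp_force: 15.0
```

>>> move_arm(
  motion=[0,0,0,0,-12,0,5,0,0,0,0,-24,0,5,0,0,0,0,-28,0,5,0,0,0,0,-30,0,5,0,0,0,0,-30,0,5,0,0,0,0,-30,0,5,0,0,0,0,-30,0,5,0,0,0,0,-28,0,5,0,0,0,0,-22,0,5,0,0,0,0,-12,0,5],
)

```text
clock: 4.48
position: [0.5598, -0.3643, 0.1286]
tcp_rot: [[-0.997, -0.074, 0.001], [-0.074, 0.997, 0.0], [-0.001, 0.0, -1.0]]
ft_force: [1.9, 2.7, 0.9]
finger_gap: 0.0139
grasp_force: 15.0
```

>>> move_arm(
  motion=[0,0,0,0,-2,0,5,0,0,0,0,0,0,5,0,0,0,0,0,0,5],
)

```text
clock: 4.73
position: [0.5597, -0.3637, 0.1286]
tcp_rot: [[-0.997, -0.075, 0.0], [-0.075, 0.997, -0.0], [-0.0, -0.0, -1.0]]
ft_force: [2.0, -1.0, -1.5]
finger_gap: 0.0133
grasp_force: 15.0
```

>>> move_arm(
  motion=[0,0,0,0,0,0,40,0,0,0,0,0,0,40,0,0,0,0,0,0,40,0,0,0,0,0,-20,40,0,0,0,0,0,-25,40,0,0,0,0,20,-30,40,0,0,0,0,35,0,40,0,0,0,0,35,0,40,0,0,0,0,35,0,40,0,0,0,0,35,0,40],
)

```text
clock: 5.57
position: [0.547, -0.2026, 0.2038]
tcp_rot: [[-0.997, -0.075, 0.0], [-0.075, 0.997, -0.0], [0.0, -0.0, -1.0]]
ft_force: [0.2, -0.0, 0.1]
finger_gap: 0.0399
grasp_force: 0.0
```

>>> move_arm(
  motion=[0,0,0,0,25,0,44,0,0,0,0,0,0,44,0,0,0,0,0,0,44,0,0,0,0,0,0,44],
)

```text
clock: 5.9
position: [0.5456, -0.1798, 0.2037]
tcp_rot: [[-0.997, -0.075, -0.0], [-0.075, 0.997, -0.001], [0.0, -0.001, -1.0]]
ft_force: [-0.0, -0.3, -0.5]
finger_gap: 0.0441
grasp_force: 0.0
```

```bash
python3 - <<'E'
from h import *
import pickle
s,w=snap('wrist','w1');_,b=snap('top','t1');pickle.dump(s,open('s1.p','wb'))
print(s['position'],s['finger_gap'])
w2=cv2.resize(w,(800,600),interpolation=cv2.INTER_CUBIC);cv2.imwrite('pics/w1b.png',w2)
c=cam('wrist',s)
for z in(.028,.1):print(z,proj(c,[.545,-.179,z])/.7)
E
```

```text
[ 0.5456 -0.1798  0.2037] 0.04414607872250951
0.028 [403.6712 264.6023]
0.1 [404.0058 291.3038]
```

View pics/w1b.png

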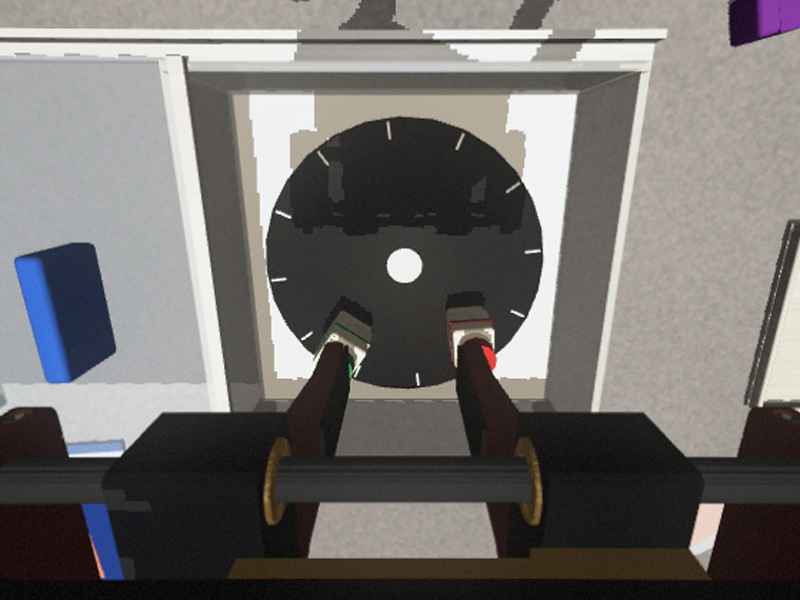

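The wrist view shows the disc hub at (404,265), as predicted. The green bottle at about (345,335) and the red one at about (472,340) are partly hidden by the fingers. I'll shift outward for a clear view.

>>> move_arm(
  motion=[0,0,0,-30,0,0,87,0,0,0,-40,0,-10,87,0,0,0,-20,0,-10,87,0,0,0,0,0,0,87,0,0,0,0,0,0,87,0,0,0,0,0,0,87],
)

```text
clock: 6.5
position: [0.635, -0.1737, 0.2229]
tcp_rot: [[-0.997, -0.074, -0.001], [-0.074, 0.997, 0.0], [0.001, 0.0, -1.0]]
ft_force: [-1.3, 1.0, 0.3]
finger_gap: 0.0805
grasp_force: 0.0
```

```bash
python3 - <<'E'
from h import *
import pickle
s,w=snap('wrist','w2');pickle.dump(s,open('s2.p','wb'))
print(s['position'],s['finger_gap'])
c=cam('wrist',s)
print(proj(c,[.5947,-.123,.1]),proj(c,[.6047,-.219,.1]))
crop(w,'w2c',160,120,400,300,3.33)
E
```

```text
[ 0.635  -0.1737  0.2229] 0.08051976874776065
[339.4663 160.9939] [235.466  164.1013]
```

View pics/w2c.png

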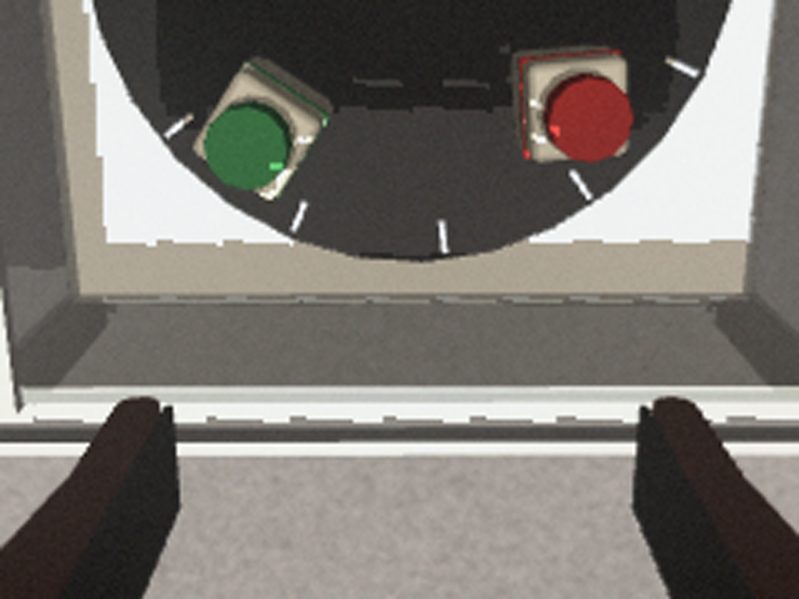

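The crop shows the green cap centred at (248,146), with its body rotated about 35°, and the red cap at (590,118), with its body nearly square. No other bottle is on the disc.

```bash
python3 - <<'E'
from h import *
import pickle
s=pickle.load(open('s2.p','rb'));c=cam('wrist',s);t=cam('top')
f=lambda u,v,z:onz(c,160+u/3.333,120+v/3.333,z)
for n,cap,cs,tp in[('red',(590,118),((529,57),(628,57),(628,157),(531,160)),(510,273)),('green',(248,146),((252,62),(328,120),(270,198),(195,150)),(567,266))]:
    p=f(*cap,.1);print(n,p,tri((c,160+cap[0]/3.333,120+cap[1]/3.333),(t,tp[0]*.7,tp[1]*.7)))
    q=np.array([f(*k,.08)[:2] for k in cs]);print(q.mean(0))
    for i in range(4):
        e=q[(i+1)%4]-q[i];print('  len',np.hypot(*e)*1e3,'ang',np.degrees(np.arctan2(e[1],e[0])))
    r=p[:2]-[.545,-.178];print('  radial ang',np.degrees(np.arctan2(r[1],r[0])),np.hypot(*r))
E
```

```text
red [ 0.5897 -0.1259  0.1   ] (array([ 0.593 , -0.1245,  0.093 ]), [np.float64(0.0023971340272076233), np.float64(0.0023971340272076615)])
[ 0.5897 -0.1257]
  len 28.774539040268962 ang 94.19198901648234
  len 29.351896035987828 ang 7.979550248388498
  len 29.005935646336475 ang -84.00348169955912
  len 30.25022320758974 ang -172.54487323388898
  radial ang 49.33323238863693 0.06865933854831222
green [ 0.6045 -0.22    0.1   ] (array([ 0.6056, -0.221 ,  0.0928]), [np.float64(0.00016000769170038245), np.float64(0.00016000769170047399)])
[ 0.6039 -0.219 ]
  len 27.4902605496987 ang 56.51324343207613
  len 29.711380370399137 ang -33.29720054090545
  len 26.2551095994127 ang -119.58831089736664
  len 31.52709843448895 ang 149.04781657490028
  radial ang -35.211878450769504 0.07281996225666411
```

```bash
python3 - <<'E'
from h import *
plan([.590,-.126,.050],down(96.4))
E
```

```text
turn [ 0.0001 -0.001  -0.0378] shift after turn mm [ 39.0939  52.264  173.1997]
```

>>> move_arm(
  motion=[0,0,-0.038,0,0,0,44,0,0,0,20,26,0,44,0,0,0,19,26,0,44,0,0,0,0,0,30,44,0,0,0,0,0,40,44,0,0,0,0,0,35,44,0,0,0,0,0,0,44,0,0,0,0,0,0,44,0,0,0,0,0,0,44],
)

```text
clock: 7.3
position: [0.5912, -0.126, 0.1213]
tcp_rot: [[-0.994, -0.112, 0.003], [-0.112, 0.994, -0.001], [-0.003, -0.001, -1.0]]
ft_force: [0.3, 0.9, 0.5]
finger_gap: 0.0443
grasp_force: 0.0
```

```bash
python3 - <<'E'
from h import *
plan([.590,-.126,.050],down(96.4))
s,w=snap('wrist','w3');crop(w,'w3c',160,150,440,360,2.8);print(s['finger_gap'])
E
```

```text
turn [-0.0011  0.0026  0.0008] shift after turn mm [ 1.221   0.1225 71.29  ]
0.04434334944741434
```

View pics/w3c.png

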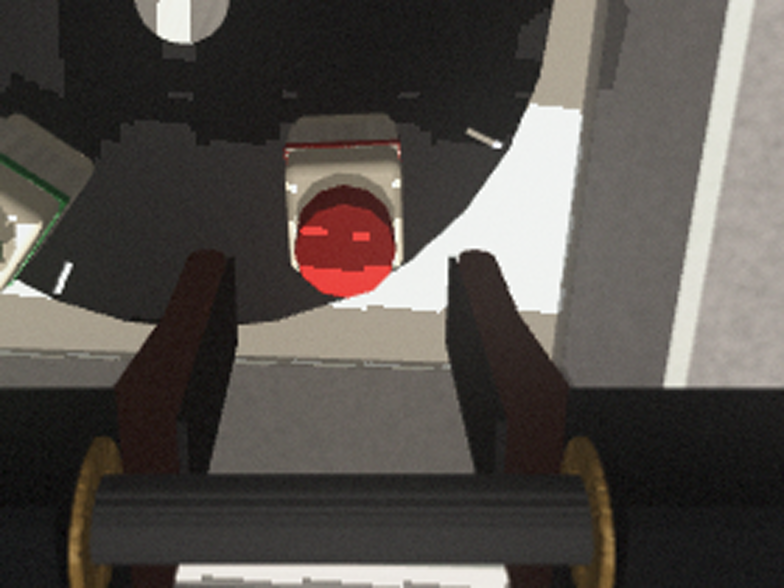

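The red cap at (346,240) is centred between the fingers, and the body is square to them.

>>> move_arm(
  motion=[0,0,0,0.5,0,25,44,0,0,0,0.5,0,25,44,0,0,0,0,0,20,44,0,0,0,0,0,0,44,0,0,0,0,0,0,36,0,0,0,0,0,0,33,0,0,0,0,0,0,22,0,0,0,0,0,0,22,0,0,0,0,0,0,22,0,0,0,0,0,0,22],
  squeeze=25,
)

```text
clock: 8.18
position: [0.5916, -0.126, 0.052]
tcp_rot: [[-0.994, -0.113, 0.005], [-0.113, 0.994, -0.001], [-0.005, -0.002, -1.0]]
ft_force: [-0.1, -0.4, 6.5]
finger_gap: 0.0298
grasp_force: 24.8
```

```bash
python3 - <<'E'
from h import *
s=robot.sense();print(s['finger_gap'],s['grasp_force'],s['position'])
plan([.6014,.2897,.175],down(94.4))
E
```

```text
0.029804094973432275 24.80358213186264 [ 0.5916 -0.126   0.052 ]
turn [-0.0019  0.0049  0.0364] shift after turn mm [ -41.7027  413.7038 -123.0151]
```

>>> move_arm(
  motion=[0,0,0,0,0,-15,22,0,0,0,0,0,-25,22,0,0,0,0,0,-30,22,0,0,0,0,0,-30,22,0,0,0,0,0,-23,22,0,0,0,0,0,0,22],
)

```text
clock: 8.68
position: [0.5921, -0.1261, 0.1794]
tcp_rot: [[-0.994, -0.113, 0.011], [-0.113, 0.994, -0.003], [-0.01, -0.004, -1.0]]
ft_force: [0.9, 0.4, 1.0]
finger_gap: 0.0308
grasp_force: 24.8
```

>>> move_arm(
  motion=[0,0,0.036,0,0,0,22,0,0,0,-2,20,0,22,0,0,0,-3,30,0,22,0,0,0,-3,30,0,22,0,0,0,-3,30,0,22,0,0,0,-3,30,0,22,0,0,0,-3,30,0,22,0,0,0,-3,30,0,22,0,0,0,-3,30,0,22,0,0,0,-3,30,0,22],
)

```text
clock: 9.52
position: [0.5953, 0.1372, 0.1708]
tcp_rot: [[-0.997, -0.077, -0.001], [-0.077, 0.997, -0.0], [0.001, -0.0, -1.0]]
ft_force: [0.4, 0.2, -0.7]
finger_gap: 0.03
grasp_force: 24.8
```

>>> move_arm(
  motion=[0,0,0,-3,30,0,22,0,0,0,-3,30,0,22,0,0,0,-3,30,0,22,0,0,0,-3,30,0,22,0,0,0,-3,20,0,22,0,0,0,-1,14,0,22,0,0,0,0,0,0,22,0,0,0,0,0,0,22],
)

```text
clock: 10.18
position: [0.5996, 0.2903, 0.1709]
tcp_rot: [[-0.997, -0.078, -0.001], [-0.078, 0.997, -0.001], [0.001, -0.001, -1.0]]
ft_force: [-0.2, -0.4, -0.0]
finger_gap: 0.0299
grasp_force: 24.8
```

```bash
python3 - <<'E'
from h import *
s,w=snap('wrist','w4');print(s['finger_gap'],s['grasp_force'])
plan([.6014,.2897,.030],down(94.4))
snap('scene','s4');a=cv2.imread('pics/s4.png');A=cv2.resize(a[150:310,250:430],(400,356));B=cv2.resize(w,(400,300))
C=np.zeros((356,800,3),np.uint8);C[:,:400]=A;C[:300,400:]=B;cv2.imwrite('pics/c4.png',C)
E
```

```text
0.02986537443793644 24.79933351278305
turn [-0.0009 -0.0005 -0.    ] shift after turn mm [ -1.5258   0.0523 141.2422]
```

View pics/c4.png

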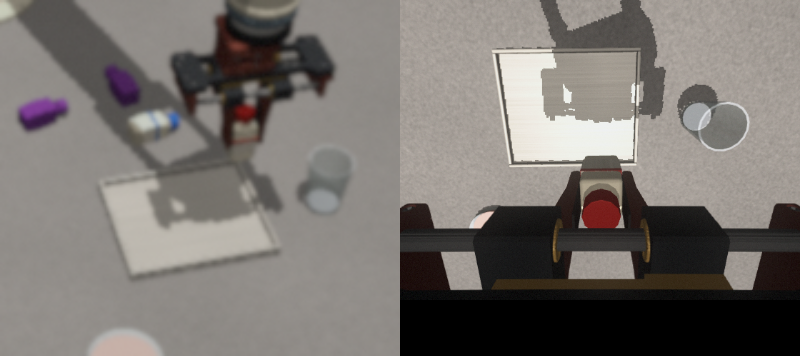

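The red bottle is held upright (scene crop at about (245,130)). In the wrist half the tray corners are at about (494,51), (641,49), (635,165) and (511,165). I'll check the tray pose from this view.

```bash
python3 - <<'E'
from h import *
c=cam('wrist',robot.sense());t=cam('top')
q=[onz(c,(u-400)*1.4,v*1.4,.016)[:2] for u,v in((494,50),(641,49),(635,165),(511,165))]
print(np.array(q),np.mean(q,0))
T=[(244,258),(350,248),(359,340),(251,352)]
for (u,v),(a,b) in zip([(635,165),(511,165),(494,50),(641,49)],T): print(tri((c,(u-400)*1.4,v*1.4),(t,a*.7,b*.7)))
E
```

```text
[[0.494  0.1386]
 [0.4778 0.3326]
 [0.6426 0.3449]
 [0.6572 0.1532]] [0.5679 0.2423]
(array([0.642 , 0.3448, 0.0177]), [np.float64(0.00026509383225665383), np.float64(0.00026509383225669384)])
(array([0.658 , 0.1521, 0.0136]), [np.float64(0.00021597283518086732), np.float64(0.00021597283518106058)])
(array([0.4912, 0.1373, 0.0123]), [np.float64(0.0025254687120000933), np.float64(0.002525468712000111)])
(array([ 0.4722,  0.3392, -0.0168]), [np.float64(0.0018996884185776813), np.float64(0.0018996884185776847)])
```

>>> move_arm(
  motion=[0,0,0,0,0,30,22,0,0,0,0,0,35,22,0,0,0,0,0,35,22,0,0,0,0,0,25,22,0,0,0,0,0,12,22,0,0,0,0,0,3,22,0,0,0,0,0,0,22,0,0,0,0,0,0,22],
)

```text
clock: 10.95
position: [0.601, 0.2903, 0.0339]
tcp_rot: [[-0.997, -0.076, 0.003], [-0.076, 0.997, 0.001], [-0.003, 0.001, -1.0]]
ft_force: [0.1, -0.5, -0.9]
finger_gap: 0.0301
grasp_force: 25.0
```

>>> move_arm(
  motion=[0,0,0,0,0,2,22,0,0,0,0,0,0,22,0,0,0,0,0,0,22],
)

```text
clock: 11.2
position: [0.6003, 0.2907, 0.0308]
tcp_rot: [[-0.997, -0.077, 0.002], [-0.077, 0.997, 0.001], [-0.002, 0.001, -1.0]]
ft_force: [-0.7, -0.1, -0.2]
finger_gap: 0.0299
grasp_force: 25.0
```

>>> move_arm(
  motion=[0,0,0,0,0,1.5,22,0,0,0,0,0,0,22,0,0,0,0,0,0,22],
)

```text
clock: 11.45
position: [0.6002, 0.2907, 0.0287]
tcp_rot: [[-0.997, -0.077, 0.001], [-0.077, 0.997, 0.0], [-0.001, 0.0, -1.0]]
ft_force: [1.5, -0.0, 1.5]
finger_gap: 0.0295
grasp_force: 25.0
```

>>> move_arm(
  motion=[0,0,0,0,0,0,36,0,0,0,0,0,0,44,0,0,0,0,0,0,44,0,0,0,0,0,0,44,0,0,0,0,0,-15,44,0,0,0,0,0,-30,44,0,0,0,0,0,-30,44,0,0,0.122,0,0,-20,44,0,0,0.122,0,0,-20,44,0,0,0.122,0,0,-20,44],
)

```text
clock: 12.28
position: [0.5998, 0.2905, 0.1645]
tcp_rot: [[-0.957, 0.291, 0.0], [0.291, 0.957, 0.0], [-0.0, 0.0, -1.0]]
ft_force: [0.3, -0.0, -0.0]
finger_gap: 0.0444
grasp_force: 0.0
```

>>> move_arm(
  motion=[0,0,0.122,0,0,-20,44,0,0,0.122,0,0,-15,44,0,0,0.122,0,0,0,44,0,0,0.122,0,0,0,44,0,0,0.122,0,0,0,44,0,0,0.122,0,0,0,44,0,0,0.122,0,0,0,44,0,0,0.122,0,0,0,44,0,0,0.122,0,0,0,44,0,0,0.122,0,0,0,44],
)

```text
clock: 13.12
position: [0.5998, 0.2905, 0.198]
tcp_rot: [[-0.056, 0.998, -0.0], [0.998, 0.056, -0.0], [-0.0, -0.0, -1.0]]
ft_force: [-0.4, -0.6, 0.8]
finger_gap: 0.0441
grasp_force: 0.0
```

>>> move_arm(
  motion=[0,0,0.122,0,0,0,44,0,0,0.122,0,0,0,44,0,0,0.122,0,0,0,44,0,0,0.122,0,0,0,44,0,0,0.122,0,0,0,44,0,0,0,0,0,0,44],
)

```text
clock: 13.62
position: [0.5998, 0.2905, 0.198]
tcp_rot: [[0.525, 0.851, -0.0], [0.851, -0.525, -0.0], [-0.0, -0.0, -1.0]]
ft_force: [-0.4, 0.5, -0.6]
finger_gap: 0.0437
grasp_force: 0.0
```

```bash
python3 - <<'E'
from h import *
s=robot.sense();print(s['position'],s['qpos'])
plan([.6045,-.22,.20],down(-32))
_,b=snap('top','t5');_,a=snap('scene','s5')
A=cv2.resize(a[150:310,30:430],(800,320));B=cv2.resize(b[160:290,160:560],(800,260));cv2.imwrite('pics/c5.png',np.vstack([A,B]))
E
```

```text
[0.5998 0.2905 0.198 ] [ 0.4     0.2707  1.0734 -0.      1.7977  0.9523]
turn [-0.0002  0.0002  0.0061] shift after turn mm [-430.3928  274.5085   -2.0318]
```

View pics/c5.png

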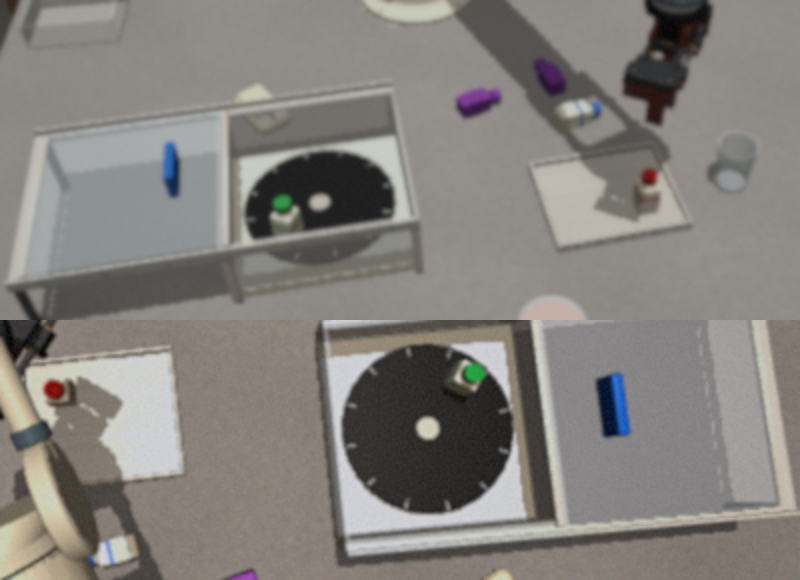

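The red bottle stands in the tray (scene crop (650,190)). The green bottle is alone on the disc, where it was, and the window is open.

>>> move_arm(
  motion=[0,0,0,-31,20,0,44,0,0,0,-31,20,0,44,0,0,0,-31,20,0,44,0,0,0,-31,20,0,44,0,0,0,-31,20,0,44,0,0,0,-31,20,0,44,0,0,0,-31,20,0,44,0,0,0,-31,20,0,44,0,0,0,-31,20,0,44,0,0,0,-31,20,0,44],
)

```text
clock: 14.55
position: [0.6088, -0.0801, 0.1983]
tcp_rot: [[0.518, 0.856, 0.0], [0.856, -0.518, -0.0], [0.0, 0.0, -1.0]]
ft_force: [-0.1, -0.8, -0.1]
finger_gap: 0.0438
grasp_force: 0.0
```

>>> move_arm(
  motion=[0,0,0.006,-31,20,0,44,0,0,0,-30,19,0,44,0,0,0,-30,18,0,44,0,0,0,-29,17.5,0,44,0,0,0,0,0,30,44,0,0,0,0,0,35,44,0,0,0,0,0,10,44,0,0,0,0,0,0,44,0,0,0,0,0,0,44],
)

```text
clock: 15.3
position: [0.6094, -0.2191, 0.1234]
tcp_rot: [[0.524, 0.851, -0.001], [0.851, -0.524, 0.0], [-0.0, -0.001, -1.0]]
ft_force: [0.3, -0.1, 0.1]
finger_gap: 0.0439
grasp_force: 0.0
```

```bash
python3 - <<'E'
from h import *
plan([.6045,-.22,.051],down(-32))
s,w=snap('wrist','w6');crop(w,'w6c',160,150,440,360,2.8);print(s['finger_gap'],s['position'])
c=cam('wrist',s)
print((proj(c,[.6045,-.22,.1])-[160,150])*2.8)
E
```

```text
turn [-0.001   0.0001  0.0065] shift after turn mm [-3.3522 -3.6262 72.3591]
0.043883672302335835 [ 0.6094 -0.2191  0.1234]
[322.0693 270.6707]
```

View pics/w6c.png

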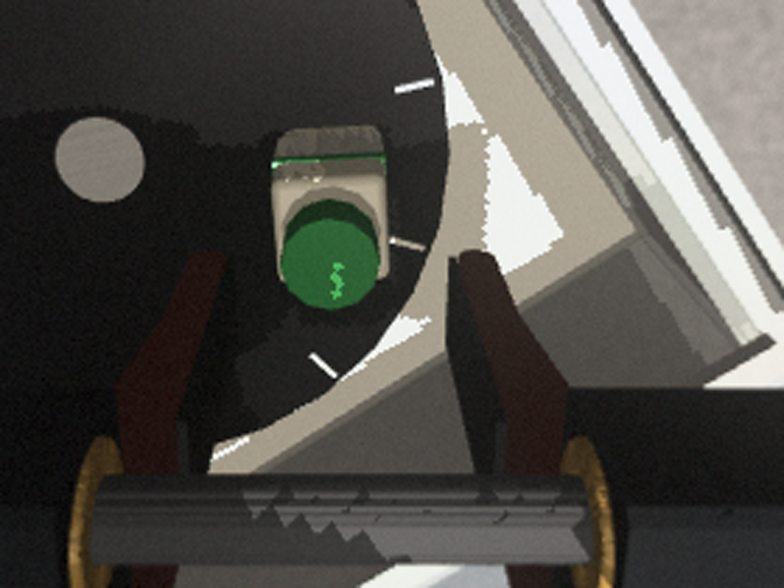

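The green cap at (330,256) is about 1.5 mm left of the finger midline (336), and its body is square to the fingers.

>>> move_arm(
  motion=[0,0,0,0,-1.5,25,44,0,0,0,0,0,25,44,0,0,0,0,0,21,44,0,0,0,0,0,0,44,0,0,0,0,0,0,36,0,0,0,0,0,0,33,0,0,0,0,0,0,22,0,0,0,0,0,0,22,0,0,0,0,0,0,22,0,0,0,0,0,0,22],
  squeeze=25,
)

```text
clock: 16.18
position: [0.6097, -0.2192, 0.0556]
tcp_rot: [[0.526, 0.85, 0.005], [0.851, -0.526, -0.002], [0.001, 0.005, -1.0]]
ft_force: [-1.2, -0.1, 5.7]
finger_gap: 0.0298
grasp_force: 25.0
```

>>> move_arm(
  motion=[0,0,0,0,0,-15,22,0,0,0,0,0,-25,22,0,0,0,0,0,-30,22,0,0,0,0,0,-30,22,0,0,0,0,0,-24,22,0,0,0,0,0,0,22,0,0,0,0,0,0,22],
)

```text
clock: 16.77
position: [0.6091, -0.2192, 0.1788]
tcp_rot: [[0.526, 0.85, 0.005], [0.85, -0.526, -0.002], [0.001, 0.005, -1.0]]
ft_force: [-0.3, -0.6, -1.3]
finger_gap: 0.0296
grasp_force: 2.5
```

```bash
python3 - <<'E'
from h import *
s=robot.sense();print(s['finger_gap'],s['grasp_force'],s['position'])
plan([.6094,.1999,.175],down(4.4))
E
```

```text
0.029554737038057954 2.5000055506825447 [ 0.6091 -0.2192  0.1788]
turn [ 0.005   0.0008 -0.6307] shift after turn mm [417.8274  32.4091   3.8106]
```

>>> move_arm(
  motion=[0,0,0,0,0,0,22,0,0,0,0,0,0,22,0,0,0,0,0,0,22,0,0,0,0,0,0,22,0,0,0,0,0,0,22,0,0,0,0,0,0,22],
  squeeze=30,
)

```text
clock: 17.27
position: [0.608, -0.2187, 0.1755]
tcp_rot: [[0.526, 0.85, -0.001], [0.85, -0.526, 0.0], [-0.0, -0.001, -1.0]]
ft_force: [-0.2, -0.4, -0.8]
finger_gap: 0.03
grasp_force: 30.0
```

```bash
python3 - <<'E'
from h import *
s,w=snap('wrist','w7');print(s['finger_gap'],s['grasp_force'],s['position']);_,a=snap('scene','s7')
A=cv2.resize(a[120:300,60:330],(600,400));B=cv2.resize(w[150:360,160:440],(200,150));C=np.zeros((400,800,3),np.uint8);C[:,:600]=A;C[:150,600:]=B;cv2.imwrite('pics/c7.png',C)
E
```

```text
0.029973039378367133 29.99988466501236 [ 0.608  -0.2187  0.1755]
```

View pics/c7.png

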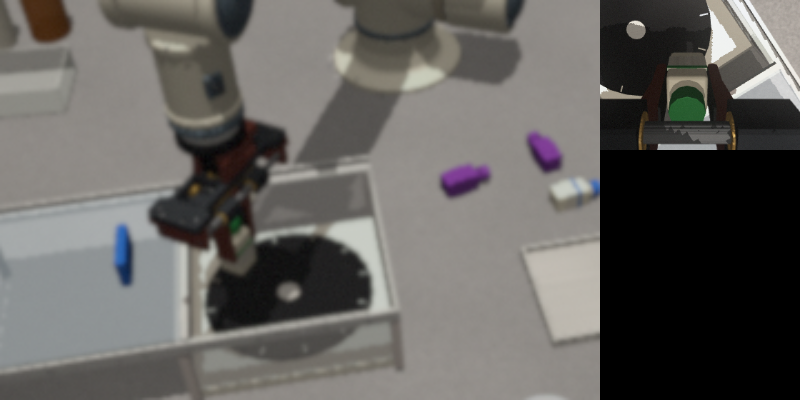

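The bottle is still held after the slackening, and the grip is back at 30 N. I'll raise it a bit more for clearance, then carry it to the tray.

>>> move_arm(
  motion=[0,0,0,0,0,-20,22,0,0,-0.105,0,0,-10,22,0,0,-0.105,0,0,0,22,0,0,-0.105,0,0,0,22,0,0,-0.105,0,0,0,22,0,0,-0.105,0,0,0,22,0,0,-0.105,0,0,0,22,0,0,0,20,2,0,22,0,0,0,30,2,0,22,0,0,0,30,2,0,22],
)

```text
clock: 18.2
position: [0.6079, -0.1384, 0.2059]
tcp_rot: [[-0.074, 0.997, -0.0], [0.997, 0.074, 0.0], [0.0, -0.0, -1.0]]
ft_force: [0.4, 0.3, -0.7]
finger_gap: 0.0299
grasp_force: 30.0
```

>>> move_arm(
  motion=[0,0,0,30,2,0,22,0,0,0,30,2,0,22,0,0,0,30,2,0,22,0,0,0,30,2,0,22,0,0,0,30,2,0,22,0,0,0,30,3,0,22,0,0,0,30,3,0,22,0,0,0,30,3,0,22,0,0,0,30,3,0,22,0,0,0,30,2,0,22],
)

```text
clock: 19.03
position: [0.6092, 0.1639, 0.2063]
tcp_rot: [[-0.076, 0.997, 0.0], [0.997, 0.076, 0.0], [0.0, 0.0, -1.0]]
ft_force: [1.1, -0.6, -0.8]
finger_gap: 0.0298
grasp_force: 30.0
```

>>> move_arm(
  motion=[0,0,0,25,2,0,22,0,0,0,13,1,0,22,0,0,0,0,0,0,22,0,0,0,0,0,0,22,0,0,0,0,0,0,22],
)

```text
clock: 19.45
position: [0.6096, 0.1991, 0.2062]
tcp_rot: [[-0.075, 0.997, 0.0], [0.997, 0.075, -0.001], [-0.001, 0.0, -1.0]]
ft_force: [0.1, -0.7, -0.8]
finger_gap: 0.0299
grasp_force: 30.0
```

```bash
python3 - <<'E'
from h import *
plan([.6094,.1999,.034],down(4.4))
s,w=snap('wrist','w8');print(s['finger_gap'],s['grasp_force'],s['position'],s['ft_force'])
_,a=snap('scene','s8');A=cv2.resize(a[120:300,210:450],(533,400));B=cv2.resize(w[150:360,160:440],(267,200));C=np.zeros((400,800,3),np.uint8);C[:,:533]=A;C[:200,533:]=B;cv2.imwrite('pics/c8.png',C)
E
```

```text
turn [ 0.0001  0.0008 -0.0019] shift after turn mm [  0.7883  -0.1468 172.2083]
0.02994793631556485 29.9998140335083 [0.6096 0.1991 0.2062] [ 0.0661 -0.7333 -0.8409]
```

View pics/c8.png

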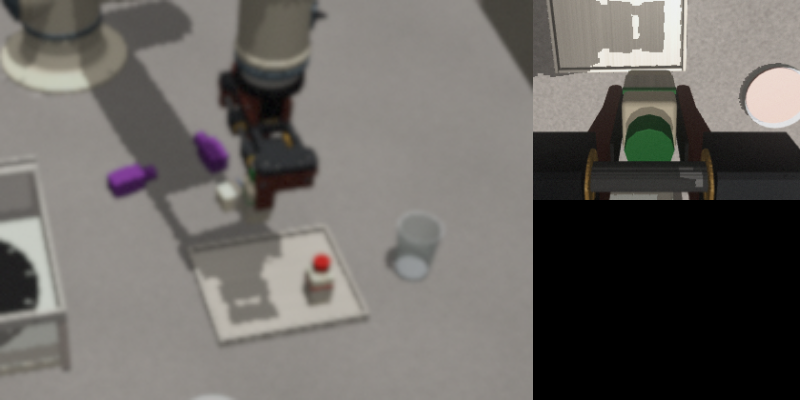

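>>> move_arm(
  motion=[0,0,0,0,0,30,22,0,0,0,0,0,38,22,0,0,0,0,0,38,22,0,0,0,0,0,30,22,0,0,0,0,0,20,22,0,0,0,0,0,7,22,0,0,0,0,0,0,22,0,0,0,0,0,0,22],
)

```text
clock: 20.22
position: [0.6101, 0.1999, 0.0445]
tcp_rot: [[-0.075, 0.997, 0.001], [0.997, 0.075, 0.0], [0.0, 0.001, -1.0]]
ft_force: [2.0, 0.1, -0.1]
finger_gap: 0.0297
grasp_force: 30.0
```

>>> move_arm(
  motion=[0,0,0,0,0,4,22,0,0,0,0,0,0,22,0,0,0,0,0,0,22],
)

```text
clock: 20.47
position: [0.6102, 0.2007, 0.0407]
tcp_rot: [[-0.076, 0.997, 0.002], [0.997, 0.076, 0.001], [0.0, 0.002, -1.0]]
ft_force: [0.7, -0.3, -1.4]
finger_gap: 0.0298
grasp_force: 30.0
```

>>> move_arm(
  motion=[0,0,0,0,0,2,22,0,0,0,0,0,0,22,0,0,0,0,0,0,22],
)

```text
clock: 20.72
position: [0.6094, 0.2006, 0.0372]
tcp_rot: [[-0.076, 0.997, 0.0], [0.997, 0.076, 0.0], [0.0, 0.0, -1.0]]
ft_force: [0.7, -0.0, -0.5]
finger_gap: 0.03
grasp_force: 30.0
```

>>> move_arm(
  motion=[0,0,0,0,0,2,22,0,0,0,0,0,0,22,0,0,0,0,0,0,22],
)

```text
clock: 20.97
position: [0.6092, 0.2005, 0.0349]
tcp_rot: [[-0.076, 0.997, -0.0], [0.997, 0.076, -0.0], [-0.0, -0.0, -1.0]]
ft_force: [0.3, -0.6, -1.3]
finger_gap: 0.03
grasp_force: 30.0
```

>>> move_arm(
  motion=[0,0,0,0,0,2,22,0,0,0,0,0,0,22,0,0,0,0,0,0,22],
)

```text
clock: 21.22
position: [0.6093, 0.2005, 0.033]
tcp_rot: [[-0.076, 0.997, -0.0], [0.997, 0.076, -0.0], [-0.0, -0.0, -1.0]]
ft_force: [0.4, 0.6, -2.0]
finger_gap: 0.0302
grasp_force: 30.0
```

>>> move_arm(
  motion=[0,0,0,0,0,1.5,22,0,0,0,0,0,0,22,0,0,0,0,0,0,22],
)

```text
clock: 21.47
position: [0.6096, 0.2006, 0.0327]
tcp_rot: [[-0.076, 0.997, 0.001], [0.997, 0.076, 0.0], [0.0, 0.001, -1.0]]
ft_force: [-2.7, -0.4, 5.2]
finger_gap: 0.0297
grasp_force: 30.0
```

>>> move_arm(
  motion=[0,0,0,0,0,1.5,22,0,0,0,0,0,0,22,0,0,0,0,0,0,22],
)

```text
clock: 21.72
position: [0.6096, 0.2006, 0.0327]
tcp_rot: [[-0.076, 0.997, 0.001], [0.997, 0.076, 0.0], [0.0, 0.001, -1.0]]
ft_force: [-5.5, -1.7, 11.5]
finger_gap: 0.0298
grasp_force: 30.0
```

>>> move_arm(
  motion=[0,0,0,0,0,-2,22,0,0,0,0,0,0,36,0,0,0,0,0,0,44,0,0,0,0,0,0,44,0,0,0,0,0,0,44,0,0,0,0,0,-15,44,0,0,0,0,0,-35,44,0,0,0,0,0,-40,44,0,0,0,0,0,-40,44,0,0,0,0,0,-38,44],
)

```text
clock: 22.55
position: [0.6091, 0.2005, 0.2019]
tcp_rot: [[-0.076, 0.997, -0.0], [0.997, 0.076, 0.0], [0.0, -0.0, -1.0]]
ft_force: [-0.6, -0.2, 0.1]
finger_gap: 0.0437
grasp_force: 0.0
```

```bash
python3 - <<'E'
from h import *
plan([.394,.15,.2],down(4.4))
E
```

```text
turn [-0.     -0.     -0.0008] shift after turn mm [ -33.8165 -218.3629    1.8659]
```

>>> move_arm(
  motion=[0,0,0,-6,-36,0,60,0,0,0,-6,-36,0,60,0,0,0,-6,-36,0,60,0,0,0,-6,-36,0,60,0,0,0,-5,-36,0,60,0,0,0,-5,-36,0,60,0,0,0,0,0,0,60,0,0,0,0,0,0,60],
)

```text
clock: 23.22
position: [0.3959, 0.1502, 0.2008]
tcp_rot: [[-0.076, 0.997, 0.003], [0.997, 0.076, 0.001], [0.001, 0.003, -1.0]]
ft_force: [0.6, -0.3, 0.9]
finger_gap: 0.0601
grasp_force: 0.0
```

```bash
python3 - <<'E'
from h import *
import pickle
s,w=snap('wrist','w9');pickle.dump(s,open('s9.p','wb'));c=cam('wrist',s);print(s['position'])
p=proj(c,[.394,.231,.015]);print(p)
t=robot.read_camera('top');cv2.imwrite('pics/t9.png',t)
A=cv2.resize(w,(560,420));B=cv2.resize(t[150:360,130:330],None,fx=1.2,fy=2);B=cv2.resize(t[150:360,150:310],(240,315))
C=np.zeros((420,800,3),np.uint8);C[:,:560]=A;C[:315,560:]=B;cv2.imwrite('pics/c9.png',C)
E
```

```text
[0.3959 0.1502 0.2008]
[284.4036 111.1633]
```

View pics/c9.png

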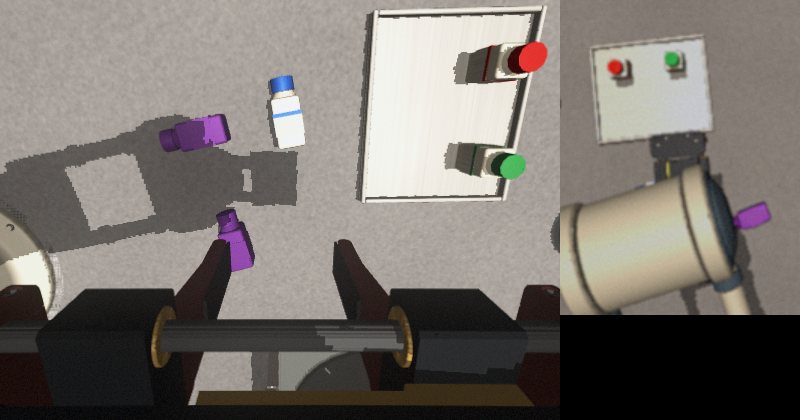

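Both placed bottles stand in the tray: red at (530,57), green at (510,165). Candidates for the fallen bottle are the white body with blue cap at (286,112), and the purple ones at (197,133) and (236,240). The white and blue one fits the description. I'll confirm it in a crop.

```bash
cat >> h.py <<'E'
def fallen(w,c):
    hsv=cv2.cvtColor(w,cv2.COLOR_BGR2HSV)
    blue=cv2.inRange(hsv,(100,110,60),(122,255,255));white=cv2.inRange(hsv,(0,0,205),(180,70,255))
    m=np.zeros_like(blue);p=proj(c,[.394,.231,.015]).astype(int);cv2.circle(m,tuple(int(i) for i in p),75,255,-1)
    out=[]
    for k in(blue,white):
        k=cv2.bitwise_and(k,m)
        k=cv2.morphologyEx(k,cv2.MORPH_CLOSE,np.ones((7,7))) if k is not blue else k
        cn=max(cv2.findContours(k,cv2.RETR_EXTERNAL,cv2.CHAIN_APPROX_NONE)[0],key=cv2.contourArea)
        out.append((cv2.minAreaRect(cn),cv2.contourArea(cn)))
    return out
E
python3 - <<'E'
from h import *
import pickle
s=pickle.load(open('s9.p','rb'));c=cam('wrist',s);w=cv2.imread('pics/w9.png')
for r,a in fallen(w,c):
    print(r,a,[onz(c,*p,.03)[:2] for p in cv2.boxPoints(r)])
crop(w,'w9c',250,60,330,160,6)
E
```

```text
((281.5384521484375, 83.19229888916016), (14.316475868225098, 22.16111946105957), 78.69007110595703) 272.0 [array([0.3762, 0.2611]), array([0.3976, 0.2668]), array([0.4015, 0.254 ]), array([0.3799, 0.2482])]
((287.7064208984375, 118.6694564819336), (56.13265609741211, 29.080078125), 79.99201965332031) 1427.0 [array([0.3764, 0.2468]), array([0.4049, 0.2538]), array([0.4203, 0.1998]), array([0.3903, 0.1922])]
```

View pics/w9c.png

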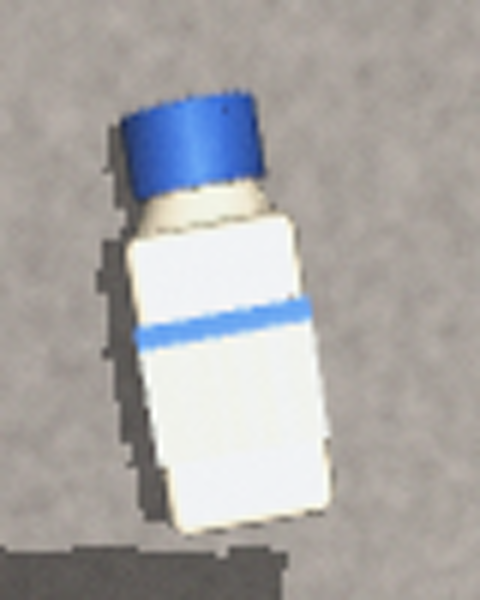

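>>> move_arm(
  motion=[0,0,0,20,0,10,44,0,0,0,30,0,20,44,0,0,0,0,0,0,44,0,0,0,0,0,0,44,0,0,0,0,0,0,44],
)

```text
clock: 23.73
position: [0.3935, 0.2, 0.1699]
tcp_rot: [[-0.076, 0.997, -0.001], [0.997, 0.076, -0.001], [-0.001, -0.001, -1.0]]
ft_force: [-0.5, 0.2, 0.8]
finger_gap: 0.0442
grasp_force: 0.0
```

```bash
python3 - <<'E'
from h import *
import pickle
s,w=snap('wrist','w10');pickle.dump(s,open('s10.p','wb'));c=cam('wrist',s);print(s['position'])
for r,a in fallen(w,c):
    print(r,a,[onz(c,*p,.03)[:2] for p in cv2.boxPoints(r)])
E
```

```text
[0.3935 0.2    0.1699]
((281.04058837890625, 134.74322509765625), (14.960308074951172, 22.851459503173828), 80.53767395019531) 303.0 [array([0.3767, 0.2631]), array([0.3978, 0.2682]), array([0.4014, 0.2547]), array([0.38  , 0.2495])]
((284.04705810546875, 153.21177673339844), (21.476118087768555, 29.068683624267578), 77.47119140625) 412.5 [array([0.3768, 0.2474]), array([0.4036, 0.2555]), array([0.41  , 0.2357]), array([0.3826, 0.2274])]
```

The crop confirms a white square body with a light blue stripe and a blue cap. The top-face corners are at crop (132,242), (293,218), (330,508) and (180,532).

```bash
python3 - <<'E'
from h import *
import pickle
s9=pickle.load(open('s9.p','rb'));s10=pickle.load(open('s10.p','rb'));c9=cam('wrist',s9);c10=cam('wrist',s10)
print('cap tri',tri((c9,281.54,83.19),(c10,281.04,134.74)))
q=np.array([onz(c9,250+u/6,60+v/6,.03)[:2] for u,v in((132,242),(293,218),(330,508),(180,532))]);print(q)
for i in range(4):
    e=q[(i+1)%4]-q[i];print(np.hypot(*e)*1e3,np.degrees(np.arctan2(e[1],e[0])))
top=(q[0]+q[1])/2;base=(q[2]+q[3])/2;a=(top-base)/np.linalg.norm(top-base);az=np.degrees(np.arctan2(a[1],a[0]));print('base',base,'a',a,az)
# grasp: gp 30mm from base along a, height .0235 ; tool y yaw = az-90, tilt -45 about y
R=down(az-90)@Ro.from_rotvec([0,-np.pi/4,0]).as_matrix()
gp=np.r_[base+.030*a,.0235];tcp=gp+.019*R[:,2];print('gp',gp,'tcp',tcp,R)
pre=tcp-.08*R[:,2]
print('yaw first');plan(s10['position'],down(az-90))
print('pre');plan(pre,R);print('tcp');plan(tcp,R)
# what shift in vertical-yawed frame to reach pre
print('shift to pre in vertical frame',down(az-90).T@(pre-s10['position'])*1e3)
E
```

```text
cap tri (array([0.3889, 0.2583, 0.0211]), [np.float64(0.00011151741484088603), np.float64(0.00011151741484083006)])
[[0.3803 0.2406]
 [0.4073 0.2465]
 [0.4184 0.1987]
 [0.3921 0.1925]]
27.62984849562606 12.37321008440136
49.05692296669823 -76.95012494056452
26.990510604494542 -166.66369882008877
49.52225853426804 103.78775127062458
base [0.4053 0.1956] a [-0.2321  0.9727] 103.4205547335127
gp [0.3983 0.2248 0.0235] tcp [0.4014 0.2117 0.0101] [[-0.1641  0.9727  0.1641]
 [ 0.6878  0.2321 -0.6878]
 [-0.7071  0.     -0.7071]]
yaw first
turn [-0.0002  0.0005 -0.1586] shift after turn mm [ 0.2525 -0.0962  0.5347]
pre
turn [-0.0624 -0.7832 -0.1503] shift after turn mm [120.3352  10.3637  26.4779]
tcp
turn [-0.0624 -0.7832 -0.1503] shift after turn mm [120.3352  10.3637 106.4779]
shift to pre in vertical frame [ 66.1146  10.46   103.2778]
```

>>> move_arm(
  motion=[0,0,-0.08,0,0,0,44,0,0,-0.079,0,0,0,44,0,-0.112,0,0,0,0,44,0,-0.112,0,0,0,0,44,0,-0.112,0,0,0,0,44,0,-0.112,0,0,0,0,44,0,-0.112,0,0,0,0,44,0,-0.112,0,0,0,0,44,0,-0.113,0,0,0,0,44,0,0,0,0,0,0,44],
)

```text
clock: 24.62
position: [0.3921, 0.2007, 0.1671]
tcp_rot: [[-0.169, 0.972, 0.163], [0.681, 0.235, -0.693], [-0.712, -0.006, -0.702]]
ft_force: [-0.0, -0.3, -1.0]
finger_gap: 0.0439
grasp_force: 0.0
```

>>> move_arm(
  motion=[0,0,0,30,2.6,6.6,44,0,0,0,30,2.6,6.6,44,0,0,0,30,2.6,6.6,44,0,0,0,30,2.6,6.6,44,0,0,0,0,0,0,44,0,0,0,0,0,0,44],
)

```text
clock: 25.12
position: [0.3879, 0.2662, 0.0665]
tcp_rot: [[-0.165, 0.973, 0.162], [0.688, 0.232, -0.688], [-0.707, -0.002, -0.708]]
ft_force: [1.1, -1.0, 0.6]
finger_gap: 0.0442
grasp_force: 0.0
```

```bash
python3 - <<'E'
from h import *
a=np.array([-.2321,.9727]);az=103.42
R=down(az-90)@Ro.from_rotvec([0,-np.pi/4,0]).as_matrix()
plan([.4014,.2117,.0105],R)
s,w=snap('wrist','w11');c=cam('wrist',s);print(s['position'],s['qpos'])
_,a=snap('scene','s11');sc=cam('scene')
hsv=cv2.cvtColor(a,cv2.COLOR_BGR2HSV);s0=cv2.imread('pics/s0.png')
for im in(s0,a):
    k=cv2.inRange(cv2.cvtColor(im,cv2.COLOR_BGR2HSV),(100,120,50),(122,255,255));k[:,:300]=0;k[:190]=0;k[230:]=0;k[:,360:]=0
    m=cv2.moments(k);print(m['m00']/255,m['m10']/max(m['m00'],1),m['m01']/max(m['m00'],1))
E
```

```text
turn [-0.0016 -0.0008  0.001 ] shift after turn mm [-0.1309  0.4876 79.3204]
[0.3879 0.2662 0.0665] [ 0.9355  0.2079  1.567  -0.6011  1.8799  0.6673]
12.0 328.0833333333333 203.91666666666666
13.0 328.0 203.69230769230768
```

The fallen bottle hasn't moved, and the pre-grasp pose matches the plan to within 1 mm.

>>> move_arm(
  motion=[0,0,0,0,0,25,44,0,0,0,0,0.5,25,44,0,0,0,0,0,18,44,0,0,0,0,0,11,44,0,0,0,0,0,0,44,0,0,0,0,0,0,44],
)

```text
clock: 25.72
position: [0.4016, 0.2127, 0.0123]
tcp_rot: [[-0.163, 0.973, 0.165], [0.689, 0.231, -0.686], [-0.706, 0.002, -0.708]]
ft_force: [-0.4, 0.4, -0.1]
finger_gap: 0.0441
grasp_force: 0.0
```

>>> move_arm(
  motion=[0,0,0,0,0,0,36,0,0,0,0,0,0,33,0,0,0,0,0,0,22,0,0,0,0,0,0,22,0,0,0,0,0,0,22,0,0,0,0,0,0,22,0,0,0,0,0,0,22],
  squeeze=35,
)

```text
clock: 26.3
position: [0.4013, 0.2137, 0.0117]
tcp_rot: [[-0.164, 0.972, 0.166], [0.689, 0.233, -0.686], [-0.706, 0.002, -0.708]]
ft_force: [-1.2, 3.2, 5.7]
finger_gap: 0.0302
grasp_force: 35.0
```

>>> move_arm(
  motion=[0,0,0,-10,0,-10,22,0,0,0,-20,0,-20,22,0,0,0,-21,0,-21,22,0,0,0,-21,0,-21,22,0,0,0,-21,0,-21,22,0,0,0,-15,0,-15,22,0,0,0,0,0,0,22],
)

```text
clock: 26.88
position: [0.4021, 0.2137, 0.169]
tcp_rot: [[-0.16, 0.973, 0.169], [0.692, 0.232, -0.683], [-0.704, 0.008, -0.71]]
ft_force: [0.8, 0.6, -0.3]
finger_gap: 0.0299
grasp_force: 35.0
```

>>> move_arm(
  motion=[0,0.112,0,0,0,0,22,0,0.112,0,0,0,0,22,0,0.112,0,0,0,0,22,0,0.112,0,0,0,0,22,0,0.112,0,0,0,0,22,0,0.112,0,0,0,0,22,0,0.113,0,0,0,0,22,0,0,0,0,0,0,22,0,0,0,0,0,0,22],
)

```text
clock: 27.63
position: [0.4011, 0.2109, 0.1628]
tcp_rot: [[-0.229, 0.973, -0.001], [0.973, 0.229, -0.002], [-0.002, -0.001, -1.0]]
ft_force: [0.4, -0.9, -0.9]
finger_gap: 0.0297
grasp_force: 35.0
```

```bash
python3 - <<'E'
from h import *
# final: bottle base centre at local (-35,0) of tray centre (.567,.242); tool direction azimuth az
C=np.array([.567,.242]);ex=np.array([.997,.077]);ey=np.array([-.077,.997])
b=C-.035*ex-.0*ey
az=4.4+22.
h=np.array([np.cos(np.radians(az)),np.sin(np.radians(az))])
R=down(az-90)@Ro.from_rotvec([0,np.pi/4,0]).as_matrix()
# gp: height .030 above base, 8.5mm toward -h from centre line
gp=np.r_[b-.0085*h,.005+.031];tcp=gp+.019*R[:,2];print(b,gp,tcp,R)
s=robot.sense();print(s['finger_gap'],s['grasp_force'],s['qpos'])
P=tcp+[0,0,.12]
print('yaw only');plan(s['position'],down(az-90))
print('to above, vertical');plan(P,down(az-90))
E
```

```text
[0.5321 0.2393] [0.5245 0.2355 0.036 ] [0.5365 0.2415 0.0226] [[ 0.6334  0.4446  0.6334]
 [ 0.3144 -0.8957  0.3144]
 [ 0.7071  0.     -0.7071]]
0.029735588275894648 34.99955356121063 [ 0.4103 -0.3121  1.7105 -0.0017  1.7446  0.1791]
yaw only
turn [0.0005 0.0023 1.3409] shift after turn mm [0. 0. 0.]
to above, vertical
turn [0.0005 0.0023 1.3409] shift after turn mm [134.8696  32.7834  20.2665]
```

>>> move_arm(
  motion=[0,0,0.122,0,0,0,22,0,0,0.122,0,0,0,22,0,0,0.122,0,0,0,22,0,0,0.122,0,0,0,22,0,0,0.122,0,0,0,22,0,0,0.122,0,0,0,22,0,0,0.122,0,0,0,22,0,0,0.122,0,0,0,22,0,0,0.122,0,0,0,22,0,0,0.122,0,0,0,22],
)

```text
clock: 28.47
position: [0.4001, 0.2136, 0.1622]
tcp_rot: [[0.835, 0.55, -0.002], [0.55, -0.835, -0.004], [-0.004, 0.002, -1.0]]
ft_force: [0.1, 0.3, -1.4]
finger_gap: 0.0298
grasp_force: 35.0
```

>>> move_arm(
  motion=[0,0,0.121,0,0,0,22,0,0,0,34,8,0,22,0,0,0,34,8,0,22,0,0,0,34,8,0,22,0,0,0,33,9,0,22,0,0.112,0,0,0,0,22,0,0.112,0,0,0,0,22,0,0.112,0,0,0,0,22,0,0.112,0,0,0,0,22,0,0.112,0,0,0,0,22],
)

```text
clock: 29.3
position: [0.5359, 0.2455, 0.162]
tcp_rot: [[0.755, 0.451, 0.476], [0.382, -0.893, 0.239], [0.533, 0.001, -0.846]]
ft_force: [0.4, 0.2, -0.3]
finger_gap: 0.0295
grasp_force: 35.0
```

>>> move_arm(
  motion=[0,0.112,0,0,0,0,22,0,0.113,0,0,0,0,22,0,0,0,0,0,0,22,0,0,0,0,0,0,22,0,0,0,0,0,0,22],
)

```text
clock: 29.72
position: [0.5368, 0.2449, 0.1653]
tcp_rot: [[0.632, 0.45, 0.631], [0.319, -0.893, 0.317], [0.706, 0.001, -0.708]]
ft_force: [0.8, -0.0, -0.7]
finger_gap: 0.0296
grasp_force: 35.0
```

```bash
python3 - <<'E'
from h import *
R=down(4.4+22-90)@Ro.from_rotvec([0,np.pi/4,0]).as_matrix()
plan([.5365,.2415,.0226],R)
s,w=snap('wrist','w12');c=cam('wrist',s);print(s['position'],s['tcp_rot'],s['finger_gap'],s['grasp_force'],s['qpos'])
snap('scene','s12');snap('top','t12')
sc=cv2.imread('pics/s12.png')
A=cv2.resize(sc[120:270,270:430],(420,394));B=cv2.resize(w,(380,285));C=np.zeros((394,800,3),np.uint8);C[:,:420]=A;C[:285,420:]=B;cv2.imwrite('pics/c12.png',C)
E
```

```text
turn [-0.0035  0.0012  0.0046] shift after turn mm [-102.1544    2.9106   99.6391]
[0.5368 0.2449 0.1653] [[ 0.6321  0.4497  0.631 ]
 [ 0.3189 -0.8932  0.3171]
 [ 0.7062  0.0008 -0.708 ]] 0.029559621461007303 34.99971628189087 [ 0.3018 -0.6426  2.1173  0.1482  0.8949  1.36  ]
```

>>> move_arm(
  motion=[0,0,0,-18,1,18,22,0,0,0,-21,1,21,22,0,0,0,-21,0,21,22,0,0,0,-18,0,17,22,0,0,0,-10,0,9,22,0,0,0,-3,0,3,22,0,0,0,0,0,0,22,0,0,0,0,0,0,22],
)

```text
clock: 30.53
position: [0.5373, 0.2417, 0.0383]
tcp_rot: [[0.631, 0.448, 0.633], [0.317, -0.894, 0.317], [0.708, 0.0, -0.706]]
ft_force: [0.2, 0.2, -0.8]
finger_gap: 0.0301
grasp_force: 35.0
```

```bash
python3 - <<'E'
from h import *
R=down(4.4+22-90)@Ro.from_rotvec([0,np.pi/4,0]).as_matrix()
plan([.5365,.2415,.0226],R)
s=robot.sense();print(s['position'],s['qpos'],s['ft_force'])
E
```

```text
turn [-0.0027 -0.0013  0.0031] shift after turn mm [-11.6932  -0.1933  10.5174]
[0.5373 0.2417 0.0383] [ 0.2929 -0.5453  2.2875  0.2066  0.6303  1.2808] [ 0.1988  0.1634 -0.8269]
```

>>> move_arm(
  motion=[0,0,0,-3,0,3,22,0,0,0,-3,0,3,22,0,0,0,0,0,0,22,0,0,0,0,0,0,22],
)

```text
clock: 30.87
position: [0.5361, 0.2413, 0.0279]
tcp_rot: [[0.632, 0.448, 0.632], [0.317, -0.894, 0.317], [0.707, 0.0, -0.707]]
ft_force: [0.2, 0.7, -1.0]
finger_gap: 0.03
grasp_force: 35.0
```

>>> move_arm(
  motion=[0,0,0,-1.5,0,1.5,22,0,0,0,0,0,0,22,0,0,0,0,0,0,22],
)

```text
clock: 31.12
position: [0.536, 0.2412, 0.0256]
tcp_rot: [[0.632, 0.448, 0.632], [0.317, -0.894, 0.317], [0.707, 0.0, -0.707]]
ft_force: [-0.5, 1.0, -0.8]
finger_gap: 0.0296
grasp_force: 35.0
```

>>> move_arm(
  motion=[0,0,0,-1.5,0,1.5,22,0,0,0,0,0,0,22,0,0,0,0,0,0,22],
)

```text
clock: 31.37
position: [0.5364, 0.2413, 0.024]
tcp_rot: [[0.632, 0.448, 0.633], [0.317, -0.894, 0.317], [0.708, 0.0, -0.707]]
ft_force: [0.1, 0.8, 1.0]
finger_gap: 0.0298
grasp_force: 35.0
```

>>> move_arm(
  motion=[0,0,0,-0.7,0,0.7,22,0,0,0,0,0,0,22,0,0,0,0,0,0,22],
)

```text
clock: 31.62
position: [0.5369, 0.2415, 0.024]
tcp_rot: [[0.631, 0.448, 0.634], [0.316, -0.894, 0.317], [0.709, 0.0, -0.705]]
ft_force: [-0.8, -0.2, 4.5]
finger_gap: 0.0301
grasp_force: 35.0
```

>>> move_arm(
  motion=[0,0,0,0,0,0,33,0,0,0,0,0,0,40,0,0,0,0,0,0,44,0,0,0,0,0,0,44,0,0,0,0,0,0,44,0,0,0,0,0,-15,44,0,0,0,0,0,-25,44,0,0,0,0,0,-30,44,0,0,0,10,0,-10,44,0,0,0,20,0,-20,44],
)

```text
clock: 32.45
position: [0.4902, 0.2184, 0.1129]
tcp_rot: [[0.634, 0.448, 0.63], [0.318, -0.894, 0.316], [0.705, -0.0, -0.709]]
ft_force: [0.8, -0.1, -0.5]
finger_gap: 0.0444
grasp_force: 0.0
```

>>> move_arm(
  motion=[0,0,0,20,0,-20,44,0,0,0,20,0,-20,44,0,-0.112,0,0,0,0,44,0,-0.112,0,0,0,0,44,0,-0.112,0,0,0,0,44,0,-0.112,0,0,0,0,44,0,-0.112,0,0,0,0,44,0,-0.112,0,0,0,0,44,0,-0.113,0,0,0,0,44,0,0,0,0,0,0,44],
)

```text
clock: 33.28
position: [0.4932, 0.2198, 0.1658]
tcp_rot: [[0.894, 0.448, -0.012], [0.448, -0.894, -0.005], [-0.013, -0.001, -1.0]]
ft_force: [1.1, 1.3, -2.1]
finger_gap: 0.044
grasp_force: 0.0
```

```bash
python3 - <<'E'
from h import *
s,w=snap('wrist','w13');print(s['position'],s['tcp_rot'],s['qpos'])
_,sc=snap('scene','s13');_,t=snap('top','t13')
A=cv2.resize(sc[170:290,270:410],(400,343));B=cv2.resize(t[140:270,150:280],(400,400));D=cv2.resize(w,(266,200));C=np.zeros((600,800,3),np.uint8);C[:343,:400]=A;C[:400,400:]=B;C[400:,400:666]=D;cv2.imwrite('pics/c13.png',C)
plan([.5587,-.3637,.21],down(94.3-180));plan([.5587,-.3637,.21],down(94.3))
E
```

```text
[0.4932 0.2198 0.1658] [[ 0.8937  0.4484 -0.012 ]
 [ 0.4484 -0.8938 -0.005 ]
 [-0.0129 -0.0009 -0.9999]] [ 0.3565 -0.0624  1.4861 -0.0005  1.7309  1.4621]
turn [-0.0004 -0.0013  0.39  ] shift after turn mm [ 23.0606 586.1922 -39.6277]
turn [ 0.0018 -0.0006 -2.7516] shift after turn mm [ -23.0606 -586.1922  -39.6277]
```

View pics/c13.png

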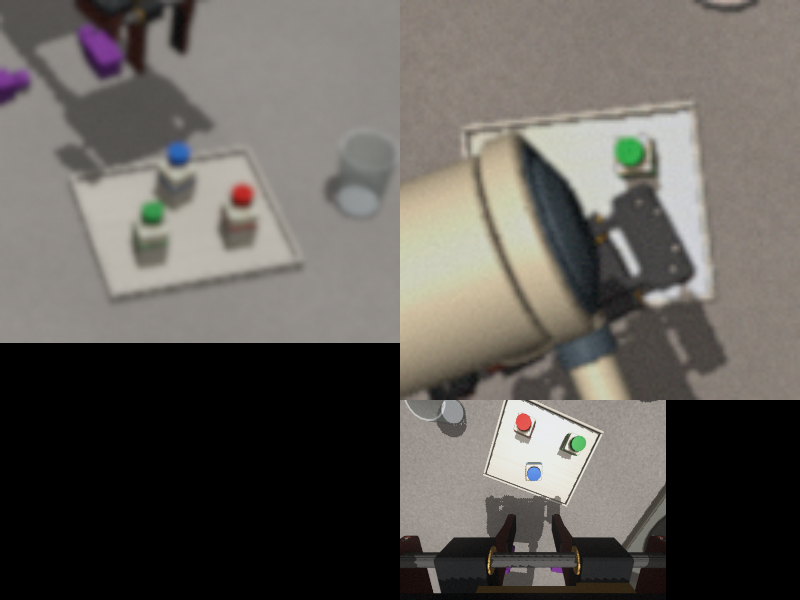

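All three bottles (blue, red, green) stand upright inside the tray. Now I'll shut the window.

>>> move_arm(
  motion=[0,0,0.1,0,0,-20,60,0,0,0.1,0,0,-20,70,0,0,0.1,0,0,0,70,0,0,0.09,0,0,0,70,0,0,0,1.5,38,0,70,0,0,0,1.5,38,0,70,0,0,0,1.5,38,0,70,0,0,0,1.5,38,0,70,0,0,0,1.5,38,0,70,0,0,0,1.5,38,0,70],
)

```text
clock: 34.27
position: [0.5166, -0.0094, 0.2134]
tcp_rot: [[0.997, 0.075, 0.007], [0.075, -0.997, -0.0], [0.007, 0.001, -1.0]]
ft_force: [0.8, 0.2, -0.4]
finger_gap: 0.0703
grasp_force: 0.0
```

>>> move_arm(
  motion=[0,0,0,1.5,38,0,70,0,0,0,1.5,38,0,70,0,0,0,1.5,38,0,70,0,0,0,1.5,38,0,70,0,0,0,1.5,38,0,70,0,0,0,1.5,38,0,70,0,0,0,1.5,38,0,70,0,0,0,1.5,38,0,70,0,0,0,1.5,38,0,70,0,0,0,0,16,0,70],
)

```text
clock: 35.1
position: [0.5563, -0.3676, 0.2133]
tcp_rot: [[0.997, 0.071, 0.004], [0.071, -0.997, -0.005], [0.004, 0.005, -1.0]]
ft_force: [0.5, 0.8, -0.4]
finger_gap: 0.0697
grasp_force: 0.0
```

```bash
python3 - <<'E'
from h import *
plan([.5597,-.3637,.128],down(94.3-180))
E
```

```text
turn [ 0.0049 -0.0041 -0.0038] shift after turn mm [ 3.6808 -3.5989 85.283 ]
```

>>> move_arm(
  motion=[0,0,0,2,-3,0,70,0,0,0,0,0,30,70,0,0,0,0,0,30,70,0,0,0,0,0,23,70,0,0,0,0,0,0,5,0,0,0,0,0,0,5,0,0,0,0,0,0,5,0,0,0,0,0,0,5,0,0,0,0,0,0,5,0,0,0,0,0,0,5],
  squeeze=20,
)

```text
clock: 35.93
position: [0.5604, -0.3607, 0.13]
tcp_rot: [[0.997, 0.075, 0.003], [0.075, -0.997, -0.002], [0.002, 0.002, -1.0]]
ft_force: [0.1, -1.4, 0.5]
finger_gap: 0.0338
grasp_force: 0.0
```

>>> move_arm(
  motion=[0,0,0,0,0,0,5,0,0,0,0,0,0,5,0,0,0,0,0,0,5,0,0,0,0,0,0,5,0,0,0,0,0,0,5],
)

```text
clock: 36.35
position: [0.56, -0.3608, 0.1282]
tcp_rot: [[0.997, 0.075, 0.0], [0.075, -0.997, -0.001], [0.0, 0.001, -1.0]]
ft_force: [0.1, -1.4, 2.3]
finger_gap: 0.0139
grasp_force: 20.0
```

>>> move_arm(
  motion=[0,0,0,0,-12,0,5,0,0,0,0,-24,0,5,0,0,0,0,-30,0,5,0,0,0,0,-30,0,5,0,0,0,0,-30,0,5,0,0,0,0,-30,0,5,0,0,0,0,-30,0,5,0,0,0,0,-26,0,5,0,0,0,0,-18,0,5,0,0,0,0,-8,0,5],
)

```text
clock: 37.18
position: [0.5417, -0.1208, 0.1282]
tcp_rot: [[0.997, 0.077, 0.0], [0.077, -0.997, 0.0], [0.0, -0.0, -1.0]]
ft_force: [0.8, -1.3, 1.2]
finger_gap: 0.0137
grasp_force: 20.0
```

>>> move_arm(
  motion=[0,0,0,0,-2,0,5,0,0,0,0,-1,0,5,0,0,0,0,0,0,5,0,0,0,0,0,0,5],
)

```text
clock: 37.52
position: [0.5418, -0.1208, 0.1282]
tcp_rot: [[0.997, 0.074, -0.0], [0.074, -0.997, 0.0], [-0.0, -0.0, -1.0]]
ft_force: [-2.1, 1.1, 3.7]
finger_gap: 0.0136
grasp_force: 20.0
```

>>> move_arm(
  motion=[0,0,0,0,-2,0,5,0,0,0,0,0,0,5,0,0,0,0,0,0,5],
)

```text
clock: 37.77
position: [0.5416, -0.1189, 0.1282]
tcp_rot: [[0.997, 0.074, -0.0], [0.074, -0.997, -0.001], [-0.0, 0.001, -1.0]]
ft_force: [-2.3, -2.0, 4.2]
finger_gap: 0.0137
grasp_force: 20.0
```

>>> move_arm(
  motion=[0,0,0,0,-1.5,0,5,0,0,0,0,0,0,5,0,0,0,0,0,0,5],
)

```text
clock: 38.02
position: [0.5416, -0.1187, 0.1282]
tcp_rot: [[0.997, 0.073, 0.001], [0.073, -0.997, -0.003], [0.0, 0.003, -1.0]]
ft_force: [-0.9, -8.4, 4.4]
finger_gap: 0.0139
grasp_force: 20.0
```

>>> move_arm(
  motion=[0,0,0,0,-1.5,0,5,0,0,0,0,0,0,5,0,0,0,0,0,0,5],
)

```text
clock: 38.27
position: [0.5416, -0.1187, 0.1282]
tcp_rot: [[0.997, 0.072, 0.001], [0.072, -0.997, -0.006], [0.0, 0.006, -1.0]]
ft_force: [0.2, -12.3, 1.9]
finger_gap: 0.0138
grasp_force: 20.0
```

>>> move_arm(
  motion=[0,0,0,0,0,0,45,0,0,0,0,0,0,45,0,0,0,0,0,0,45,0,0,0,0,0,0,45,0,0,0,0,0,0,45,0,0,0,0,0,-20,45,0,0,0,0,0,-30,45,0,0,0,0,0,-35,45,0,0,0,0,0,-30,45,0,0,0,0,0,0,45],
)

```text
clock: 39.1
position: [0.5432, -0.1153, 0.2508]
tcp_rot: [[0.997, 0.075, 0.011], [0.075, -0.997, -0.003], [0.011, 0.004, -1.0]]
ft_force: [0.4, 0.3, 1.4]
finger_gap: 0.0448
grasp_force: 0.0
```

```bash
python3 - <<'E'
from h import *
s,t=snap('top','t14');_,sc=snap('scene','s14');print(s['position'],s['ft_force'])
c0=cv2.imread('pics/t0.png')
T=cam('top');S=cam('scene');a0=cv2.imread('pics/s0.png')
f=lambda im,lo,hi,box:(lambda m:(m['m00']/255,m['m10']/max(m['m00'],1)+box[0],m['m01']/max(m['m00'],1)+box[1]))(cv2.moments(cv2.inRange(cv2.cvtColor(im,cv2.COLOR_BGR2HSV),lo,hi)[box[1]:box[3],box[0]:box[2]]))
b=(190,200,225,245)
for im in(a0,sc):print('handle scene',f(im,(100,120,50),(125,255,255),b))
X=(280,190,400,290)
for n,lo,hi in(('blue',(100,120,50),(122,255,255)),('red',(0,150,80),(6,255,255)),('green',(50,120,50),(85,255,255))):
    r=f(sc,lo,hi,X);print(n,r,onz(S,r[1],r[2],.075))
E
```

```text
[ 0.5432 -0.1153  0.2508] [0.3628 0.2686 1.4406]
handle scene (93.0, 205.89247311827958, 220.49462365591398)
handle scene (90.0, 206.24444444444444, 220.9111111111111)
blue (33.0, 349.42424242424244, 224.42424242424244) [0.5482 0.2885 0.075 ]
red (38.0, 353.9473684210526, 237.8421052631579) [0.6026 0.2885 0.075 ]
green (29.0, 322.7586206896552, 244.24137931034483) [0.6151 0.1967 0.075 ]
```

```bash
python3 - <<'E'
from h import *
a=cv2.imread('pics/s13.png');b=cv2.imread('pics/s14.png')
X=b[215:275,290:378].astype(int)-a[215:275,290:378].astype(int)
print('tray-area max/mean diff',abs(X).max(),abs(X).mean())
k=cv2.inRange(cv2.cvtColor(b,cv2.COLOR_BGR2HSV),(100,120,50),(122,255,255))[190:290,280:400]
n,_,st,ce=cv2.connectedComponentsWithStats(k);S=cam('scene')
for i in range(1,n):
    u,v=ce[i]+[280,190];print(st[i,4],u,v,onz(S,u,v,.073))
E
```

```text
tray-area max/mean diff 159 13.232891414141415
33 349.42424242424244 224.42424242424244 [0.5462 0.2892 0.073 ]
```

The blue cap has moved since the last look, while red and green have not. So it was probably knocked aside as the task warned, and I need its state before finishing. My picture views are used up, so I'll measure it by code.

```bash
python3 - <<'E'
from h import *
S=cam('scene');T=cam('top')
def blobs(im,lo,hi,box):
    k=cv2.inRange(cv2.cvtColor(im,cv2.COLOR_BGR2HSV),lo,hi)[box[1]:box[3],box[0]:box[2]]
    n,_,st,ce=cv2.connectedComponentsWithStats(k)
    return [(st[i,4],*(ce[i]+box[:2]),st[i,2:4]) for i in range(1,n) if st[i,4]>4]
B=((95,110,45),(125,255,255));R=((0,130,60),(8,255,255));G=((50,100,40),(88,255,255))
tops=(150,150,280,280)
for f in('s13','s14'):
    im=cv2.imread(f'pics/{f}.png')
    for n,c in(('b',B),('r',R),('g',G)):print(f,n,blobs(im,*c,np.array((280,190,400,290))))
im=cv2.imread('pics/t14.png')
for n,c in(('b',B),('r',R),('g',G)):print('top',n,blobs(im,*c,np.array(tops)))
E
```

```text
s13 b [(np.int32(42), np.float64(331.95238095238096), np.float64(223.07142857142856), array([7, 7], dtype=int32))]
s13 r [(np.int32(37), np.float64(354.43243243243245), np.float64(237.94594594594594), array([6, 7], dtype=int32))]
s13 g [(np.int32(37), np.float64(322.94594594594594), np.float64(244.0), array([7, 7], dtype=int32))]
s14 b [(np.int32(38), np.float64(349.5), np.float64(224.1315789473684), array([8, 7], dtype=int32))]
s14 r [(np.int32(45), np.float64(353.9555555555555), np.float64(237.6), array([7, 8], dtype=int32))]
s14 g [(np.int32(32), np.float64(322.71875), np.float64(244.1875), array([6, 7], dtype=int32))]
top b [(np.int32(71), np.float64(186.67605633802816), np.float64(216.19718309859155), array([10,  9], dtype=int32))]
top r [(np.int32(73), np.float64(186.24657534246575), np.float64(194.35616438356163), array([10, 10], dtype=int32))]
top g [(np.int32(66), np.float64(224.13636363636363), np.float64(188.86363636363637), array([9, 9], dtype=int32))]
```

```bash
python3 - <<'E'
from h import *
S=cam('scene');T=cam('top')
for n,s,t in(('b',(349.5,224.13),(186.68,216.2)),('r',(353.96,237.6),(186.25,194.36)),('g',(322.7,244.2),(224.14,188.86))):
    print(n,tri((S,*s),(T,*t)))
C=np.array([.567,.242]);E=np.array([[.997,.077],[-.077,.997]])
for p in((349.5,224.13),):
    x=tri((S,*p),(T,186.68,216.2))[0];print('tray local',E@(x[:2]-C))
# tray bounds now: bright tray outline in top view before/after
a=cv2.imread('pics/t0.png');b=cv2.imread('pics/t14.png')
for im in(a,b):
    g=cv2.cvtColor(im,cv2.COLOR_BGR2GRAY);k=cv2.inRange(g,170,255);k[:150]=0;k[260:]=0;k[:,:150]=0;k[:,270:]=0
    k=cv2.morphologyEx(k,cv2.MORPH_CLOSE,np.ones((15,15)));c=max(cv2.findContours(k,0,2)[0],key=cv2.contourArea);print(cv2.minAreaRect(c))
E
```

```text
b (array([0.5443, 0.2903, 0.0723]), [np.float64(0.0003264701682103944), np.float64(0.0003264701682105077)])
r (array([0.5982, 0.291 , 0.0714]), [np.float64(0.0009791933582891908), np.float64(0.0009791933582890694)])
g (array([0.6103, 0.1984, 0.07  ]), [np.float64(0.0006167097720553737), np.float64(0.0006167097720554316)])
tray local [-0.0189  0.0499]
((210.1356201171875, 210.03836059570312), (60.612491607666016, 75.73944854736328), 83.9909896850586)
((209.89242553710938, 208.7548828125), (63.387420654296875, 76.3121109008789), 83.82982635498047)
```

The blue bottle slid about 5 cm but is still upright: its cap is at z 72 mm, level with red at 71 and green at 70. It stands inside the tray at tray-local (-19, +50) mm and clear of the others. The handle is back at its shut position against the end stop, and the gripper is clear.

```bash
python3 -c "
from bench import robot
print(robot.close_job())"
```

```text
the job is handed in; nothing more can be done
None
```

The job is handed in: the red, green and fallen blue-capped bottles stand upright in the tray and the window is slid shut to its end stop; I never reached for the mouse, Petri dish or beaker, though I did not measure them again at the end.

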